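# Change over the finials on the mason's banker

## Task

Set the banker up for roughing out the next acorn finial: the plain square-sawn marble blank goes onto the round rubber pad in the middle of the turntable, the half-carved finial onto the wooden pattern block as the piece to copy, and the finished acorn finial onto the pair of battens where the blank stands now. Each place takes only one piece, so park one on the empty rubber mat on the way. Set each piece down gently, upright and in the middle of its place without dropping it, and leave the mallet, rasp and straightedge lying where they are on the turntable.

Things in the scene. Friction and masses are not known exactly. Their poses are not given: they have to be found in the camera images.
- blank: white marble blank, 0.8 kg, 108 mm tall: a square plinth 60 x 60 x 24 mm below a plain square-sawn block 48 x 48 mm (24 to 108 mm up) with a pencilled diagonal cross on its flat top. Origin at the centre of its underside, z up, x and y square to its faces. Starts on the battens. Grip it from above, about 84 mm up.
- half_carved: half-carved white marble finial, 0.62 kg, 108 mm tall: a square plinth 60 x 60 x 24 mm, a carved round waist 27 mm thick, and above it (58 to 108 mm up) a rough regular octagonal block 49 mm across its flats with a flat top. Origin at the centre of its underside, z up, x and y square to the plinth and four of the flats. Starts on the turntable pad. Grip it from above, about 84 mm up.
- finished: finished white marble acorn finial, 0.5 kg, 112 mm tall: a square plinth 60 x 60 x 24 mm, round waist 27 mm thick, round acorn cup 49 mm in diameter (64 to 90 mm up) and a domed, pointed nut above it. Origin at the centre of its underside, z up, x and y square to the plinth. Starts on the pattern block. Grip it from above, about 84 mm up.
- turntable: round dark cast-iron turntable top, 400 mm in diameter, fixed (locked), its height differs from start to start (pad top 50 to 80 mm above the table). In its middle a black rubber pad 100 mm in diameter and 4 mm thick. Origin at the centre of the pad's top face, where a piece stands; z up.
- block: pattern block: fixed plain brown wooden block 100 x 100 mm and 45 mm high, flat top. Origin at the centre of its underside on the table, z up, so a piece on it stands 45 mm above the origin.
- battens: stock place: two fixed pale softwood battens side by side (each 120 x 42 mm, 18 mm gap between them) on a plywood board 120 x 110 mm; their flat tops are 30 mm above the table. Origin at the centre of the board's underside on the table, x along the battens; a piece stands across both, centred over the gap, 30 mm above the origin.
- mat: empty flat black rubber mat 110 x 110 mm and 10 mm thick, fixed on the table: the free spot. Origin at the centre of its underside, so a piece on it stands 10 mm above the origin.
- mallet: round beech carving mallet lying on the turntable, head 70 mm thick and 94 mm long, handle 24 mm thick, 197 mm overall, axis about 125 mm from the turntable's centre; origin under the middle of the head, handle towards -x. To be left alone.
- rasp: half-round steel rasp with wooden handle lying on the turntable, 248 x 22 mm, up to 22 mm high, about 115 mm from the turntable's centre; origin at its underside near the middle, blade towards +x. To be left alone.
- straightedge: short boxwood straightedge lying flat on the turntable, 150 x 30 x 6 mm, about 130 mm from the turntable's centre; origin at the centre of its underside, x along it. To be left alone.
There are look-alikes about, which are no part of the job. What is shaped like the finished but blue or green is not meant.

How it is judged:
By the outcome, as a careful person would: the job done as asked, in the order asked, and still so for the second after the job is handed in, with the robot touching nothing.
It also fails if it takes over 112 s, if anything falls off the work surface, if the arm or the gripper's body presses on something with over 40 N, if the wrist force passes 120 N, or if a joint passes its speed limit or range.

## Robot

A 7-joint arm with a two-finger parallel gripper is mounted at the origin on the work surface. World frame = base frame: x ahead of the robot, y to its left, z up, the work surface at z = 0. Lengths are in mm, angles in rad, forces in N, time in s.
With the tool pointing down it reaches from about 400 to 850 mm from the base axis. Payload 10.4 kg.
Tool frame: the origin (TCP) lies midway between the tips of the shut fingers; the grasp point (between the pads) lies 19 mm behind it; z points along the fingers, y is the line along which they close (so a half turn about z gives the same grasp; the last joint's range is limited). The gripper opens to 85 mm and grips with 20 to 120 N. Pads are 22 mm wide; open, the fingers measure 114 mm over their backs; the gripper's body (76 mm by 85 mm) begins 54 mm behind the grasp point. The pads swing forward as they close: fully open they stand 13 mm farther back than shut.
Start: joints at [1.164, 0.332, -0.065, 1.46, 0.022, 1.35, -0.088], TCP at [234.052, -579.544, 231.338] pointing down, gripper open.
Joint ranges: [-2.6, 2.6], [-0.5, 2.12], [-1.47, 1.34], [0.16, 2.42], [-1.27, 4.41], [0.06, 2.06], [-2.6, 2.6]. Speed limits (rad/s): [2.22, 2.22, 2.79, 2.79, 3.14, 3.14, 3.14].

## Interface

Orientations are given as a unit quaternion [w, x, y, z].
In Python, from workcell import r, eyes, job_done gives the robot as it stands.
- The arm moves only by the tool send_rows, never from a script. Its arguments are lists of equal length, an entry for each row: "xyz": the shift along the tool's x, y, z as a fraction of full scale, a list of three; "delta_rot": the turn, a rotation vector about the tool's x, y, z as a fraction of full scale, a list of three; "claw": the closure, from 0 (fully open) to 1 (shut). In form: {"xyz": [[dx, dy, dz], ...], "delta_rot": [[wx, wy, wz], ...], "claw": [claw, ...]}. A call has 1 to 10 rows; each row shifts and turns the commanded pose from where the row before left it, along the tool's axes as they then stand; what a row does not reach is not made up. Full scale, the value 1, is 0.5 m for a shift and 30 degrees for a turn. A row lasts 1/10 s, in which the tool goes at most 50 mm and 8.59 degrees, less where a joint would pass 70% of its speed; a pose out of reach is approached as far as the arm can. A call with a number of a shift or a turn outside -1 to 1 is refused whole. A call with a gripper value outside its range is refused whole. The fingers move at their own pace and stop on an object; the grip force is fixed at half the most. Time passes only in rows, so rows that do not move let the fingers close. It gives the time, the measured TCP pose, the force, the opening and the grip force at its end, in the units of the state.
- r.read_state(): the state, without advancing time (a new reading comes with each control period).
- eyes.read_camera(name): name is "scene" or "top" or "wrist"; returns the picture (420x560x3 uint8, blue, green, red); there is no depth.
- eyes.get_calibration(name): a dict with "fx", "fy", "cx", "cy" (pixels), "R" (3x3) and "t" (3): a world point X has camera coordinates R X + t. Camera axes: x right, y down, z forward; pixel columns grow to the right and rows downward; lengths in mm; the calibration is good to about 2 mm. A picture is of the moment at which its call begins: read the wrist's pose just before it. get_calibration takes no time and is no camera call; for the wrist camera it gives the pose at the moment of the call.
- job_done(): hands the job in; it is judged then, once.
The state is a dict: "t": time; "joints": joint angles; "qvel": joint speeds; "joint_efforts": joint torques, N m; "tcp_pos": TCP position; "tool_rot": TCP orientation; "ft_force": force on the tool from outside, world axes, zero at the start; "moment": the same for the moment, N m; "width": finger opening in mm; "grasp_force": force on a finger pad.
Only numpy, scipy, OpenCV 4.12 (cv2) and the standard library are available. Lean on these libraries where they do the work, as an engineer would, in place of code of your own. Each camera call takes 0.05 s, during which the arm holds its last target. There are 200 camera calls.

## Working session

There is one attempt and no reset: what is moved stays moved. The work goes in short steps, Python scripts to look and compute and a tool call to move; the robot and the scene stay as the last step left them, time stands still between calls to the robot, and variables do not carry over. Pictures are saved under pics/ and viewed, at most 14 in all, crops included, and the job is handed in when it is done.

Besides the shell and the picture viewer there is one more tool, called as name(argument=value, ...), one argument or row to a line, values as JSON. send_rows: Moves the arm, as the interface text tells. Its arguments: {"type":"object","properties":{"xyz":{"type":"array"},"delta_rot":{"type":"array"},"claw":{"type":"array"}},"required":["xyz","delta_rot","claw"]}

```bash
ls; mkdir -p pics
python3 - <<'E'
from workcell import r, eyes
import cv2,numpy as np
s=r.read_state(); print({k:np.round(v,3).tolist() for k,v in s.items()})
for n in ("scene","top"):
    cv2.imwrite(f"pics/{n}0.png",eyes.read_camera(n)); c=eyes.get_calibration(n); print(n,{k:np.round(v,4).tolist() for k,v in c.items()})
E
```

```text
pics
{'t': 0.0, 'joints': [1.164, 0.333, -0.065, 1.461, 0.022, 1.35, -0.088], 'qvel': [0.001, -0.001, -0.0, -0.0, -0.0, -0.0, 0.001], 'joint_efforts': [0.0, -62.544, 0.049, -39.161, 0.016, 0.01, 0.0], 'tcp_pos': [233.867, -579.204, 230.513], 'tool_rot': [-0.001, 0.982, 0.191, -0.0], 'ft_force': [-0.05, -0.435, -0.08], 'moment': [-0.018, 0.008, 0.022], 'grasp_force': 0.0, 'width': 85.059}
scene {'fx': 523.6534, 'fy': 523.6534, 'cx': 279.6039, 'cy': 211.266, 'R': [[0.0667, 0.9978, 0.0007], [0.75, -0.0497, -0.6596], [-0.6581, 0.0445, -0.7516]], 't': [-24.0165, -301.2236, 1665.488]}
top {'fx': 396.7464, 'fy': 396.7464, 'cx': 272.0729, 'cy': 211.1096, 'R': [[-0.011, -0.9999, 0.0085], [-0.9879, 0.0096, -0.1551], [0.155, -0.0101, -0.9879]], 't': [-9.2106, 491.2806, 952.0676]}
```

View pics/scene0.png

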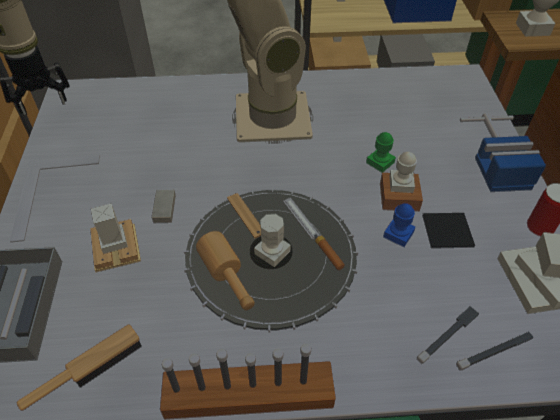

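View pics/top0.png

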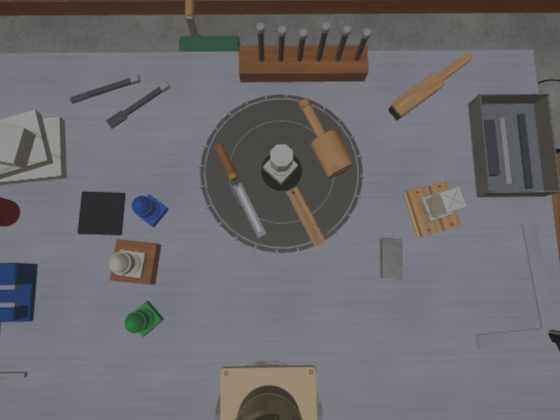

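The scene camera shows the blank on the battens at (108,235), the half-carved piece on the turntable pad at (272,240), the finished finial on the block at (403,180) and the mat at (448,230). In the top view these are at (440,205), (281,165), (130,263) and (102,213). The blue and green look-alikes stand near the block.

I'll enlarge the crops next to pick out exact corners.

Run:
```python
import cv2,numpy as np
t=cv2.imread('pics/top0.png'); s=cv2.imread('pics/scene0.png')
def crop(im,u,v,w=66,h=50,k=6):
    c=cv2.resize(im[v:v+h,u:u+w],None,fx=k,fy=k,interpolation=cv2.INTER_CUBIC)
    for i in range(0,w,10): cv2.line(c,(i*k,0),(i*k,5),(0,0,255),1); cv2.putText(c,str(u+i),(i*k,14),0,.35,(0,0,255))
    for i in range(0,h,10): cv2.line(c,(0,i*k),(5,i*k),(0,0,255),1); cv2.putText(c,str(v+i),(6,i*k+4),0,.35,(0,0,255))
    return c
g=lambda a:cv2.resize(np.vstack([np.hstack(a[:2]),np.hstack(a[2:])]),(792,600))
cv2.imwrite('pics/topc.png',g([crop(t,402,180),crop(t,250,140),crop(t,100,236),crop(t,70,188)]))
cv2.imwrite('pics/scec.png',g([crop(s,84,200,72,72*50//66,6),crop(s,240,205,72,54,6),crop(s,374,150,72,54,6),crop(s,412,205,72,54,6)]))
```

```text
(no output)
```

View pics/topc.png

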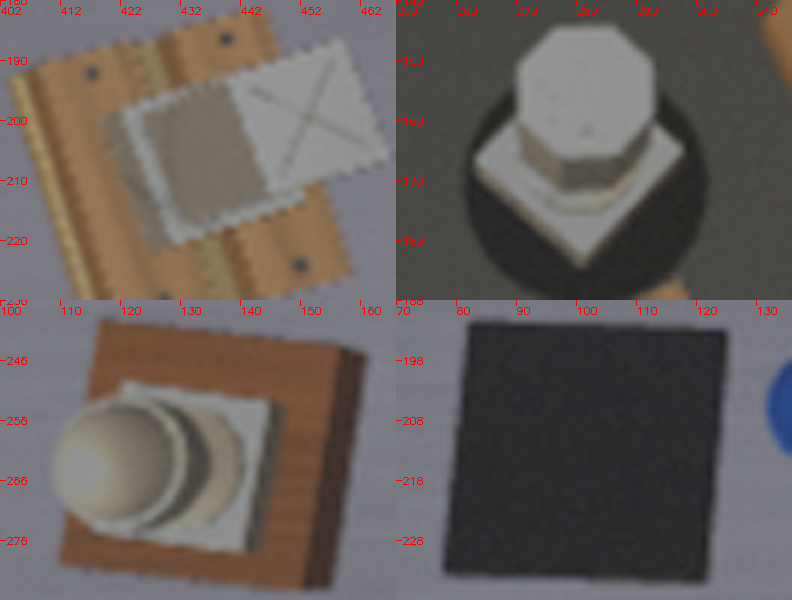

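View pics/scec.png

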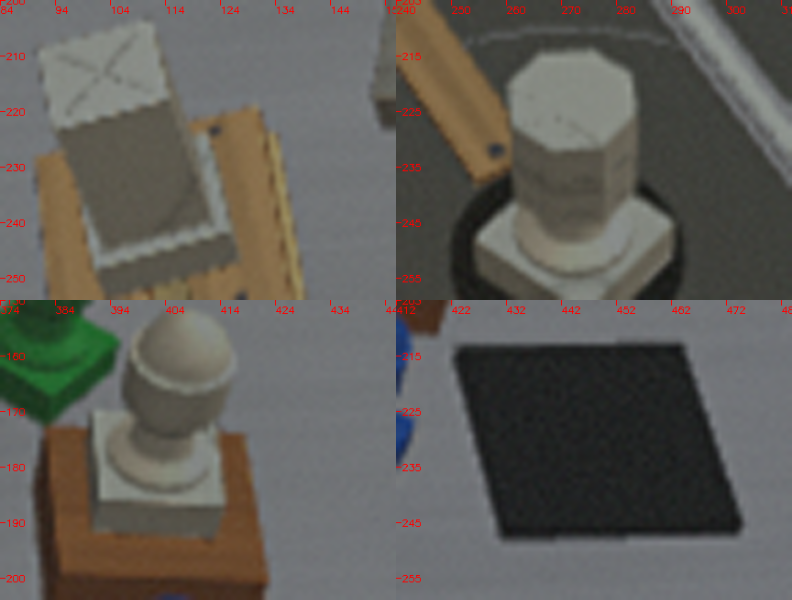

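The top crops show the blank's top corners at about (440,193), (459,186), (466,205) and (446,212). The octagon is centred near (281,155), the block top spans (116..156, 239..283) and the mat spans (82..124, 191..235). The scene crops show the same features, so I'll fit poses using both views.

```bash
cat > h.py <<'E'
import numpy as np
from scipy.optimize import least_squares
from workcell import r, eyes
def proj(c,X):
    p=np.asarray(X)@np.array(c['R']).T+c['t']; return np.c_[c['fx']*p[:,0]/p[:,2]+c['cx'],c['fy']*p[:,1]/p[:,2]+c['cy']]
def back(c,uv,z):
    uv=np.atleast_2d(uv); R=np.array(c['R']); d=np.c_[(uv[:,0]-c['cx'])/c['fx'],(uv[:,1]-c['cy'])/c['fy'],np.ones(len(uv))]@R
    o=-R.T@c['t']; return o+d*((z-o[2])/d[:,2])[:,None]
def sq(a,b=None,z=0): b=b or a; return np.array([[a,b,z],[-a,b,z],[-a,-b,z],[a,-b,z]],float)/[2,2,1]
def pose(p,M):
    c,s=np.cos(p[3]),np.sin(p[3]); return np.c_[c*M[:,0]-s*M[:,1]+p[0],s*M[:,0]+c*M[:,1]+p[1],M[:,2]+p[2]]
def fit(views,p0,fixz=True):
    """views: list of (calib, model pts, picks); nearest-neighbour matching"""
    idx=[0,1,3] if fixz else [0,1,2,3]; p=np.array(p0,float)
    for _ in range(8):
        mt=[np.argmin(np.linalg.norm(proj(c,pose(p,M))[None]-np.array(k)[:,None],axis=2),1) for c,M,k in views]
        def f(q):
            P=p.copy();P[idx]=q
            return np.concatenate([((proj(c,pose(P,M[m]))-k)).ravel() for (c,M,k),m in zip(views,mt)])
        s=least_squares(f,p[idx],loss='soft_l1'); p[idx]=s.x
    return np.round(p,3), np.round(np.sqrt(np.mean(f(s.x)**2)),2)
E
python3 - <<'E'
from h import *
T,S=eyes.get_calibration('top'),eyes.get_calibration('scene')
def tt(pts,o,u): return (np.array(pts,float)-o)/6+u-.5+1/12
def ss(pts,o,u): return (np.array(pts,float)-o)/[5.5,5.5556]+u-.5+1/12
A,B,C,D=(0,0),(396,0),(0,300),(396,300)
bt=tt([(345,38),(390,155),(270,195),(228,82)],A,(402,180)); bs=ss([(38,48),(155,18),(172,100),(58,132)],A,(84,200))
ot=tt([(544,28),(614,28),(655,68),(655,120),(614,158),(560,156),(518,118),(518,65)],B,(250,140))
os_=ss([(545,50),(597,48),(637,80),(605,150),(548,150),(508,80)],B,(240,205))
ft=tt([(122,382),(270,401),(245,552),(95,530)],C,(100,236)); fs=ss([(92,410),(93,500),(225,500),(220,428)],C,(374,150))
kt=tt([(100,322),(340,345),(305,585),(60,565)],C,(100,236)); ks=ss([(45,428),(55,573),(267,578),(243,435)],C,(374,150))
mt=tt([(468,322),(727,330),(708,582),(444,574)],D,(70,188)); ms=ss([(456,348),(682,345),(742,530),(502,537)],D,(412,205))
at=tt([(268,10),(353,272),(10,78)],A,(402,180)); as_=ss([(36,158),(260,105)],A,(84,200))
def run(n,M,t,s,z0,zc,fixz=True,yaws=(0,.4,.8,1.2)):
    c=back(T,t,zc).mean(0)
    for nm,v in (('top',[(T,M,t)]),('both',[(T,M,t),(S,M,s)])):
        if nm=='top' and not fixz: continue
        print(n,nm,min((fit(v,[c[0],c[1],z0,y],fixz) for y in yaws),key=lambda q:q[1]))
run('blank',sq(48,z=108),bt,bs,30,138); run('blankz',sq(48,z=108),bt,bs,30,138,False)
a=np.pi/8+np.arange(8)*np.pi/4; R=24.5/np.cos(np.pi/8); O=np.c_[R*np.cos(a),R*np.sin(a),0*a+108]
run('half',O,ot,os_,65,173,False)
print('pl',back(T,tt([(475,160),(685,150),(580,262)],B,(250,140)),65+24).round(1))
run('fin',sq(60,z=24),ft,fs,45,69); run('block',sq(100,z=45),kt,ks,0,45); run('mat',sq(110,z=10),mt,ms,0,10)
run('bat',sq(120,102,z=30),at,as_,0,30)
# turntable disc centre top/scene
w=eyes.get_calibration('wrist'); Rw=np.array(w['R']); s=r.read_state()
from scipy.spatial.transform import Rotation as Ro
q=s['tool_rot']; Rt=Ro.from_quat([*q[1:],q[0]]).as_matrix()
print('cam in tool',Rt.T@(-Rw.T@np.array(w['t'])-s['tcp_pos']),'\naxes',(Rw@Rt).round(3)); print(w['fx'])
print('half rim',back(T,tt([(465,185),(708,185)],B,(250,140)),65).round(1), back(T,tt([(580,300)],B,(250,140)),65))
E
```

```text
blank top (array([ 4.99128e+02, -4.22706e+02,  3.00000e+01,  3.02000e-01]), np.float64(0.44))
blank both (array([ 4.99333e+02, -4.21476e+02,  3.00000e+01,  3.05000e-01]), np.float64(0.53))
blankz both (array([ 4.99209e+02, -4.21652e+02,  2.94890e+01,  3.05000e-01]), np.float64(0.53))
half both (array([ 5.92119e+02, -3.33740e+01,  7.43970e+01, -1.70000e-02]), np.float64(0.58))
pl [[592.8   7.5  89. ]
 [596.2 -77.   89. ]
 [550.5 -34.1  89. ]]
fin top (array([ 3.64975e+02,  3.22776e+02,  4.50000e+01, -1.38000e-01]), np.float64(0.24))
fin both (array([ 3.65499e+02,  3.23675e+02,  4.50000e+01, -1.51000e-01]), np.float64(0.78))
block top (array([ 3.70611e+02,  3.23911e+02,  0.00000e+00, -1.06000e-01]), np.float64(0.48))
block both (array([ 3.71220e+02,  3.24543e+02,  0.00000e+00, -1.13000e-01]), np.float64(0.58))
mat top (array([ 4.95622e+02,  4.21982e+02,  0.00000e+00, -3.40000e-02]), np.float64(0.29))
mat both (array([ 4.97771e+02,  4.23480e+02,  0.00000e+00, -4.00000e-02]), np.float64(0.77))
bat top (array([ 4.94343e+02, -4.21444e+02,  0.00000e+00,  2.89000e-01]), np.float64(1.65))
bat both (array([ 4.95150e+02, -4.20929e+02,  0.00000e+00,  2.81000e-01]), np.float64(1.33))
cam in tool [  78.81663151   -1.46731182 -141.82163427] 
axes [[-0.     1.    -0.   ]
 [-0.952 -0.    -0.306]
 [-0.306  0.     0.952]]
322.90009558784726
half rim [[588.9  12.   65. ]
 [588.  -88.   65. ]] [[540.16171493 -34.64023975  65.        ]]
```

Half-carved stands on the pad at about (592,-33), with the pad top at about z=74. The blank is at (499,-421) with yaw 0.305, the block at (371,324), the mat at (497,423) and the battens at (495,-421).

The sequence will be half→mat, blank→pad, finished→battens, half→block. First I'll turn and fly over the turntable for a wrist look.

send_rows(
  xyz=[
    [0,0,0],
    [0,0,0],
    [0,0,0],
    [0,0,0],
    [0,0,0],
    [0,0,0],
    [0,0,0],
    [0,0,0],
  ],
  delta_rot=[
    [0,0,-0.278],
    [0,0,-0.278],
    [0,0,-0.278],
    [0,0,-0.278],
    [0,0,-0.278],
    [0,0,-0.278],
    [0,0,-0.278],
    [0,0,-0.278],
  ],
  claw=[0,0,0,0,0,0,0,0],
)

```text
t: 0.9
tcp_pos: [233.9, -579.3, 230.8]
tool_rot: [-0.0, 0.713, 0.701, 0.0]
ft_force: [-0.3, 0.2, -0.0]
width: 85.4
grasp_force: 0.0
```

send_rows(
  xyz=[
    [0.079,0.0495,-0.01],
    [0.079,0.0495,-0.01],
    [0.079,0.0495,-0.01],
    [0.079,0.0495,-0.01],
    [0.079,0.0495,-0.01],
    [0.079,0.0495,-0.01],
    [0.079,0.0495,-0.01],
  ],
  delta_rot=[
    [0,0,0],
    [0,0,0],
    [0,0,0],
    [0,0,0],
    [0,0,0],
    [0,0,0],
    [0,0,0],
  ],
  claw=[0,0,0,0,0,0,0],
)

```text
t: 1.6
tcp_pos: [414.0, -305.2, 266.4]
tool_rot: [-0.0, 0.715, 0.699, -0.0]
ft_force: [0.8, 0.2, 0.4]
width: 85.1
grasp_force: 0.0
```

send_rows(
  xyz=[
    [0.079,0.0495,-0.01],
    [0.079,0.0495,-0.01],
    [0.079,0.0495,-0.01],
    [0.079,0.0495,-0.01],
    [0.079,0.0495,-0.01],
    [0.079,0.0495,-0.01],
    [0.079,0.0495,-0.01],
    [0,0,0],
    [0,0,0],
    [0,0,0],
  ],
  delta_rot=[
    [0,0,0],
    [0,0,0],
    [0,0,0],
    [0,0,0],
    [0,0,0],
    [0,0,0],
    [0,0,0],
    [0,0,0],
    [0,0,0],
    [0,0,0],
  ],
  claw=[0,0,0,0,0,0,0,0,0,0],
)

```text
t: 2.6
tcp_pos: [592.6, -35.8, 300.9]
tool_rot: [-0.0, 0.716, 0.699, -0.001]
ft_force: [-0.6, 0.5, -0.2]
width: 85.1
grasp_force: 0.0
```

Works as expected. Next is the wrist view.

```bash
cat >> h.py <<'E'
import cv2
from scipy.spatial.transform import Rotation as Ro
def here():
    s=r.read_state(); q=s['tool_rot']; R=Ro.from_quat([*q[1:],q[0]]).as_matrix(); return s,R,np.arctan2(R[1,0],R[0,0])
def look(name):
    import json
    c=eyes.get_calibration('wrist'); im=eyes.read_camera('wrist'); c={k:np.asarray(v).tolist() for k,v in c.items()}
    json.dump(c,open(f'pics/{name}.json','w')); k=cv2.resize(im,(784,588),interpolation=cv2.INTER_CUBIC)
    cv2.imwrite(f'pics/{name}.png',k); return c
def cal(name): import json; return json.load(open(f'pics/{name}.json'))
def px(pts): return (np.array(pts,float)+.5)/1.4-.5
def go(x,y,z,psi=None):
    """tool-frame move (in full-scale fractions) to a world TCP target, turn first"""
    s,R,p=here(); psi=p if psi is None else psi; d=np.array([x,y,z])-s['tcp_pos']
    t=np.array([np.cos(psi)*d[0]+np.sin(psi)*d[1],np.sin(psi)*d[0]-np.cos(psi)*d[1],-d[2]])
    print('turn frac total',round(-(psi-p)/np.radians(30),3),'rows>=',round(abs(np.degrees(psi-p))/8.5,1),'| xyz frac total',(t/500).round(4),'mm',np.linalg.norm(t).round(1),'psi',round(p,3),'j7',round(s['joints'][6],2))
    tl=Ro.from_matrix(R).apply([0,0,1]); print('tool z',tl.round(4))
E
python3 -c "
from h import *
look('w1')"
```

```text
(no output)
```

View pics/w1.png

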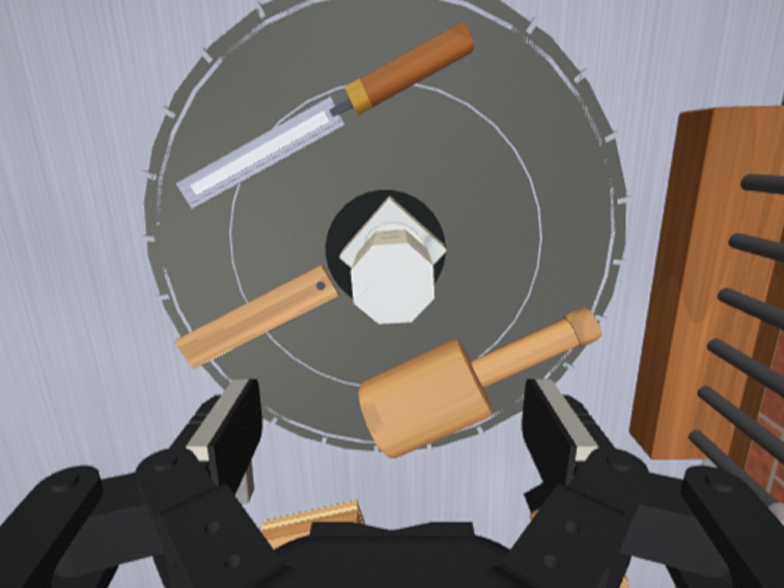

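The wrist view shows the octagon top centred near (393,283) in display pixels. The pad's rim runs from about (326,245) to (447,240) with its top at y=190. The mallet, rasp and straightedge are clear of ±x fingers.

Run:
```python
from h import *
c=cal('w1')
a=np.pi/8+np.arange(8)*np.pi/4; R=24.5/np.cos(np.pi/8); O=np.c_[R*np.cos(a),R*np.sin(a),0*a+108]
oc=px([(376,243),(409,242),(435,266),(434,300),(412,322),(379,323),(352,300),(351,266)])
for z in (74,): print(fit([(c,O,oc)],[592,-33,z,-.02])) 
print(fit([(c,O,oc)],[592,-33,74,-.02],False))
pl=px([(389,197),(340,256),(446,247)]); print('plinth',fit([(c,sq(60,z=24),pl)],[592,-33,74,.77]))
P=back(c,px([(326,245),(447,240),(388,190),(344,211),(430,208)]),74)[:,:2]; print(P.round(1))
f=lambda q:np.hypot(*(P-q[:2]).T)-q[2]
print('pad',least_squares(f,[590,-35,50]).x,least_squares(lambda q:np.hypot(*(P-q).T)-50,[590,-35]).x)
D=back(c,px([(145,200),(626,200),(265,5),(530,15),(365,449),(450,440),(603,310),(177,335)]),70)[:,:2]
print('disc',least_squares(lambda q:np.hypot(*(D-q[:2]).T)-q[2],[590,-35,200]).x)
for x in ((592,-34,139),): go(*x,np.pi/2-.03)
```

```text
(array([ 5.93607e+02, -3.20380e+01,  7.40000e+01, -5.00000e-03]), np.float64(0.71))
(array([ 5.93582e+02, -3.07720e+01,  7.85250e+01, -7.00000e-03]), np.float64(0.61))
plinth (array([593.739, -31.134,  74.   ,   0.844]), np.float64(0.67))
[[538.2 -29.2]
 [638.2 -27.5]
 [590.6  13.9]
 [554.6  -1.8]
 [624.1  -1.1]]
pad [588.81039178 -37.45793347  50.62785351] [588.80020061 -36.62381502]
disc [586.6273466  -34.14058605 199.12652988]
turn frac total 0.01 rows>= 0.0 | xyz frac total [ 0.0042 -0.0011  0.324 ] mm 162.0 psi 1.546 j7 -0.17
tool z [-6.e-04 -9.e-04 -1.e+00]
```

send_rows(
  xyz=[
    [0.007,0.001,0.05],
    [0,0,0.06],
    [0,0,0.06],
    [0,0,0.06],
    [0,0,0.05],
    [0,0,0.03],
    [0,0,0.01],
    [0,0,0],
    [0,0,0],
    [0,0,0],
  ],
  delta_rot=[
    [0,0,0],
    [0,0,0],
    [0,0,0],
    [0,0,0],
    [0,0,0],
    [0,0,0],
    [0,0,0],
    [0,0,0],
    [0,0,0],
    [0,0,0],
  ],
  claw=[0,0,0,0,0,0,0,0,0,0.3],
)

```text
t: 3.65
tcp_pos: [594.2, -31.0, 142.6]
tool_rot: [0.001, 0.715, 0.699, 0.001]
ft_force: [0.1, 0.6, 0.3]
width: 73.5
grasp_force: 0.0
```

send_rows(
  xyz=[
    [0,0,0],
    [0,0,0],
    [0,0,0],
    [0,0,0],
    [0,0,0],
    [0,0,0],
    [0,0,0],
    [0,0,0],
  ],
  delta_rot=[
    [0,0,0],
    [0,0,0],
    [0,0,0],
    [0,0,0],
    [0,0,0],
    [0,0,0],
    [0,0,0],
    [0,0,0],
  ],
  claw=[0.4,0.5,0.7,1,1,1,1,1],
)

```text
t: 4.45
tcp_pos: [593.7, -31.0, 142.2]
tool_rot: [0.0, 0.715, 0.699, 0.0]
ft_force: [-2.9, 0.6, 6.6]
width: 48.8
grasp_force: 61.2
```

send_rows(
  xyz=[
    [0,0,-0.01],
    [0,0,-0.02],
    [0,0,-0.03],
    [0,0,-0.03],
    [0,0,-0.03],
    [0,0,-0.03],
    [0,0,-0.03],
    [0,0,-0.02],
    [0,0,0],
    [0,0,0],
  ],
  delta_rot=[
    [0,0,0],
    [0,0,0],
    [0,0,0],
    [0,0,-0.2],
    [0,0,-0.24],
    [0,0,-0.24],
    [0,0,-0.24],
    [0,0,-0.24],
    [0,0,-0.2],
    [0,0,-0.11],
  ],
  claw=[1,1,1,1,1,1,1,1,1,1],
)

```text
t: 5.45
tcp_pos: [593.7, -31.0, 242.8]
tool_rot: [0.001, 0.398, 0.917, 0.0]
ft_force: [0.4, -0.1, -6.7]
width: 48.8
grasp_force: 62.7
```

```bash
python3 -c "
from h import *
go(497,423,235)"
```

```text
turn frac total -0.0 rows>= 0.0 | xyz frac total [0.7956 0.4784 0.0156] mm 464.2 psi 2.322 j7 0.54
tool z [ 1.3e-03 -3.0e-04 -1.0e+00]
```

send_rows(
  xyz=[
    [0.02,0.012,0],
    [0.04,0.024,0],
    [0.055,0.033,0],
    [0.06,0.036,0],
    [0.06,0.036,0],
    [0.06,0.036,0],
    [0.06,0.036,0],
    [0.06,0.036,0],
  ],
  delta_rot=[
    [0,0,0],
    [0,0,0],
    [0,0,0],
    [0,0,0],
    [0,0,0],
    [0,0,0],
    [0,0,0],
    [0,0,0],
  ],
  claw=[1,1,1,1,1,1,1,1],
)

```text
t: 6.25
tcp_pos: [542.7, 208.1, 242.0]
tool_rot: [0.0, 0.401, 0.916, 0.0]
ft_force: [0.8, -0.0, -6.3]
width: 48.6
grasp_force: 62.7
```

send_rows(
  xyz=[
    [0.06,0.036,0],
    [0.06,0.036,0],
    [0.06,0.036,0],
    [0.06,0.036,0],
    [0.055,0.033,0],
    [0.045,0.027,0],
    [0.027,0.016,0],
    [0.014,0.009,0],
    [0,0,0],
    [0,0,0],
  ],
  delta_rot=[
    [0,0,0],
    [0,0,0],
    [0,0,0],
    [0,0,0],
    [0,0,0],
    [0,0,0],
    [0,0,0],
    [0,0,0],
    [0,0,0],
    [0,0,0],
  ],
  claw=[1,1,1,1,1,1,1,1,1,1],
)

```text
t: 7.25
tcp_pos: [498.7, 422.6, 241.4]
tool_rot: [0.0, 0.401, 0.916, -0.0]
ft_force: [-0.1, -1.2, -5.8]
width: 48.3
grasp_force: 63.1
```

```bash
python3 -c "
from h import *
go(497,423,77)
t=eyes.read_camera('top'); s=eyes.read_camera('scene')
a=cv2.resize(t[150:300,60:210],(600,600))[:, :400]; b=cv2.resize(s[150:270,370:490],(400,400),interpolation=cv2.INTER_CUBIC)
b=np.vstack([b,np.zeros((200,400,3),np.uint8)]); cv2.imwrite('pics/m1.png',np.hstack([a,b]))"
```

```text
turn frac total -0.0 rows>= 0.0 | xyz frac total [ 0.0029 -0.0021  0.3288] mm 164.4 psi 2.317 j7 -0.29
tool z [ 3.e-04 -7.e-04 -1.e+00]
```

View pics/m1.png

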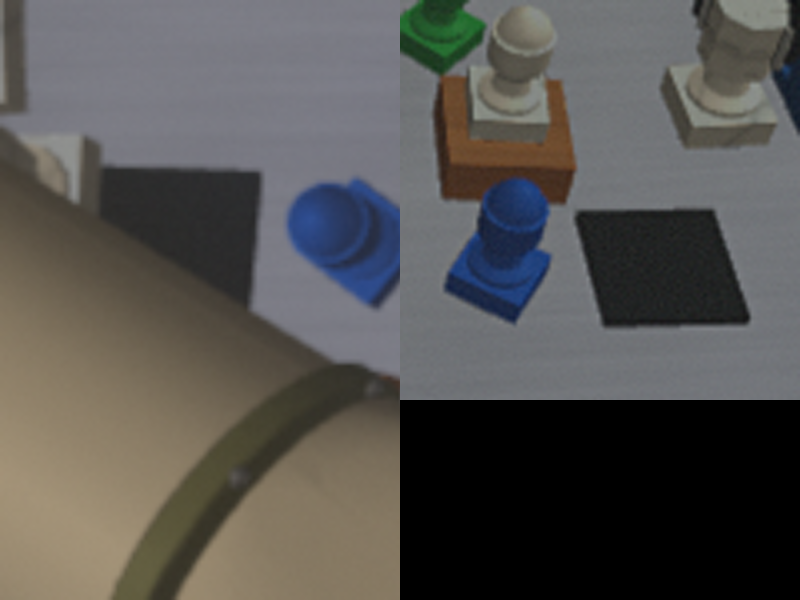

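The half-carved piece hangs above and beyond the mat in the scene view, square to the mat, and the blue finial is clear. Now I'll descend.

send_rows(
  xyz=[
    [0.003,-0.002,0.03],
    [0,0,0.05],
    [0,0,0.05],
    [0,0,0.05],
    [0,0,0.05],
    [0,0,0.04],
    [0,0,0.024],
    [0,0,0.016],
    [0,0,0.006],
    [0,0,0],
  ],
  delta_rot=[
    [0,0,0],
    [0,0,0],
    [0,0,0],
    [0,0,0],
    [0,0,0],
    [0,0,0],
    [0,0,0],
    [0,0,0],
    [0,0,0],
    [0,0,0],
  ],
  claw=[1,1,1,1,1,1,1,1,1,1],
)

```text
t: 8.35
tcp_pos: [496.8, 423.9, 83.5]
tool_rot: [0.0, 0.4, 0.916, 0.0]
ft_force: [-0.3, -1.3, -6.5]
width: 48.7
grasp_force: 63.0
```

send_rows(
  xyz=[
    [0,0,0.002],
    [0,0,0.002],
    [0,0,0.002],
    [0,0,0],
  ],
  delta_rot=[
    [0,0,0],
    [0,0,0],
    [0,0,0],
    [0,0,0],
  ],
  claw=[1,1,1,1],
)

```text
t: 8.75
tcp_pos: [496.7, 423.8, 80.3]
tool_rot: [0.0, 0.4, 0.916, -0.0]
ft_force: [-0.3, -0.8, -5.4]
width: 48.5
grasp_force: 63.0
```

send_rows(
  xyz=[
    [0,0,0.002],
    [0,0,0.002],
    [0,0,0],
  ],
  delta_rot=[
    [0,0,0],
    [0,0,0],
    [0,0,0],
  ],
  claw=[1,1,1],
)

```text
t: 9.05
tcp_pos: [496.6, 423.7, 78.1]
tool_rot: [-0.0, 0.4, 0.916, -0.0]
ft_force: [0.1, -0.4, -6.3]
width: 48.8
grasp_force: 63.0
```

send_rows(
  xyz=[
    [0,0,0.002],
    [0,0,0],
  ],
  delta_rot=[
    [0,0,0],
    [0,0,0],
  ],
  claw=[1,1],
)

```text
t: 9.25
tcp_pos: [496.6, 423.7, 77.1]
tool_rot: [-0.0, 0.4, 0.916, -0.0]
ft_force: [0.7, -0.4, -5.8]
width: 48.7
grasp_force: 63.0
```

send_rows(
  xyz=[
    [0,0,0.002],
    [0,0,0],
  ],
  delta_rot=[
    [0,0,0],
    [0,0,0],
  ],
  claw=[1,1],
)

```text
t: 9.45
tcp_pos: [496.6, 423.9, 76.5]
tool_rot: [0.0, 0.4, 0.916, 0.0]
ft_force: [-1.6, -0.0, -2.9]
width: 48.7
grasp_force: 63.0
```

send_rows(
  xyz=[
    [0,0,0.002],
    [0,0,0],
  ],
  delta_rot=[
    [0,0,0],
    [0,0,0],
  ],
  claw=[1,1],
)

```text
t: 9.65
tcp_pos: [496.6, 424.0, 76.4]
tool_rot: [0.0, 0.4, 0.916, 0.0]
ft_force: [-4.2, -4.1, 5.8]
width: 48.6
grasp_force: 63.9
```

send_rows(
  xyz=[
    [0,0,0],
    [0,0,0],
    [0,0,0],
    [0,0,0],
    [0,0,0],
    [0,0,-0.01],
    [0,0,-0.03],
    [0,0,-0.06],
    [0,0,-0.08],
    [0,0,-0.09],
  ],
  delta_rot=[
    [0,0,0],
    [0,0,0],
    [0,0,0],
    [0,0,0],
    [0,0,0],
    [0,0,0],
    [0,0,0],
    [0,0,0],
    [0,0,0],
    [0,0,0],
  ],
  claw=[0.42,0.38,0.3,0.15,0,0,0,0,0,0],
)

```text
t: 10.65
tcp_pos: [496.2, 423.6, 212.4]
tool_rot: [-0.0, 0.4, 0.916, -0.0]
ft_force: [0.2, -0.0, -0.4]
width: 85.7
grasp_force: 0.0
```

send_rows(
  xyz=[
    [0,0,-0.09],
    [0,0,-0.09],
    [0,0,0],
    [0,0,0],
    [0,0,0],
  ],
  delta_rot=[
    [0,0,0.2],
    [0,0,0.23],
    [0,0,0.23],
    [0,0,0.182],
    [0,0,0],
  ],
  claw=[0,0,0,0,0],
)

```text
t: 11.15
tcp_pos: [496.4, 424.1, 301.9]
tool_rot: [0.0, 0.591, 0.806, 0.001]
ft_force: [0.8, 1.0, -0.5]
width: 84.9
grasp_force: 0.0
```

```bash
python3 -c "
from h import *
c=look('w2'); print(proj(c,[[496.7,423.8,118]])*1.4)
go(499.3,-421.5,270,1.876)"
```

```text
[[390.76269063 264.04109902]]
turn frac total 0.007 rows>= 0.0 | xyz frac total [-1.6145 -0.5025  0.0628] mm 846.0 psi 1.88 j7 -0.68
tool z [ 9.e-04  4.e-04 -1.e+00]
```

View pics/w2.png

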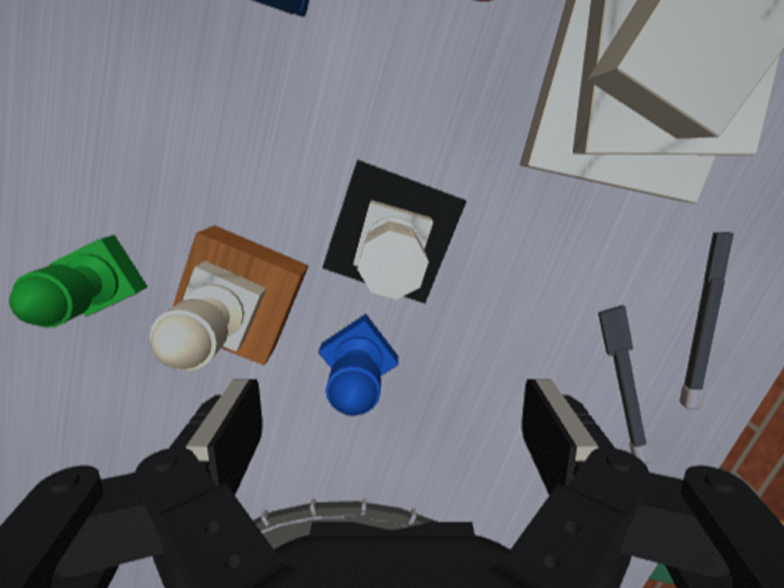

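Half-carved stands upright near the mat's middle, its top at about (392,262). The block top's corners are near (195,236), (303,271) and (265,363), and the finished finial stands on it. I'll move over to the battens.

send_rows(
  xyz=[
    [-0.04,-0.0125,0],
    [-0.07,-0.022,0],
    [-0.09,-0.028,0],
    [-0.09,-0.028,0],
    [-0.09,-0.028,0],
    [-0.09,-0.028,0],
    [-0.09,-0.028,0],
    [-0.09,-0.028,0],
    [-0.09,-0.028,0],
  ],
  delta_rot=[
    [0,0,0],
    [0,0,0],
    [0,0,0],
    [0,0,0],
    [0,0,0],
    [0,0,0],
    [0,0,0],
    [0,0,0],
    [0,0,0],
  ],
  claw=[0,0,0,0,0,0,0,0,0],
)

```text
t: 12.1
tcp_pos: [497.8, 34.5, 300.8]
tool_rot: [0.0, 0.59, 0.808, -0.0]
ft_force: [0.8, -1.6, -0.0]
width: 85.5
grasp_force: 0.0
```

send_rows(
  xyz=[
    [-0.09,-0.028,0.006],
    [-0.09,-0.028,0.006],
    [-0.09,-0.028,0.006],
    [-0.09,-0.028,0.006],
    [-0.09,-0.028,0.006],
    [-0.09,-0.028,0.006],
    [-0.09,-0.028,0.006],
    [-0.09,-0.028,0.006],
    [-0.09,-0.028,0.006],
    [-0.0645,-0.02,0.006],
  ],
  delta_rot=[
    [0,0,0],
    [0,0,0],
    [0,0,0],
    [0,0,0],
    [0,0,0],
    [0,0,0],
    [0,0,0],
    [0,0,0],
    [0,0,0],
    [0,0,0],
  ],
  claw=[0,0,0,0,0,0,0,0,0,0],
)

```text
t: 13.1
tcp_pos: [499.3, -424.9, 269.9]
tool_rot: [-0.0, 0.591, 0.807, -0.0]
ft_force: [0.0, 0.0, -0.1]
width: 85.3
grasp_force: 0.0
```

send_rows(
  xyz=[
    [0,0,0],
    [0,0,0],
    [0,0,0],
  ],
  delta_rot=[
    [0,0,0],
    [0,0,0],
    [0,0,0],
  ],
  claw=[0,0,0],
)

```text
t: 13.4
tcp_pos: [501.1, -420.3, 270.7]
tool_rot: [0.0, 0.59, 0.808, 0.0]
ft_force: [-0.6, -0.3, -0.4]
width: 85.3
grasp_force: 0.0
```

```bash
python3 -c "
from h import *
look('w3'); go(499.3,-421.5,96)
c=cal('w2')
print('block',fit([(c,sq(100,z=45),px([(195,236),(303,271),(265,363)]))],[371,324,0,-.11]))
print('fin',fit([(c,sq(60,z=24),px([(201,263),(265,293),(240,348)]))],[366,323,45,-.14]))
print('mat',fit([(c,sq(110,z=10),px([(360,161),(466,201),(425,303),(323,268)]))],[497,423,0,-.04]))
"
```

```text
turn frac total -0.0 rows>= 0.0 | xyz frac total [-0.0015 -0.0043  0.3497] mm 174.9 psi 1.88 j7 0.85
tool z [ 7.e-04  2.e-04 -1.e+00]
block (array([ 3.72096e+02,  3.30344e+02,  0.00000e+00, -9.70000e-02]), np.float64(2.12))
fin (array([ 3.69461e+02,  3.30820e+02,  4.50000e+01, -1.74000e-01]), np.float64(0.54))
mat (array([ 4.98612e+02,  4.26505e+02,  0.00000e+00, -4.80000e-02]), np.float64(1.02))
```

View pics/w3.png

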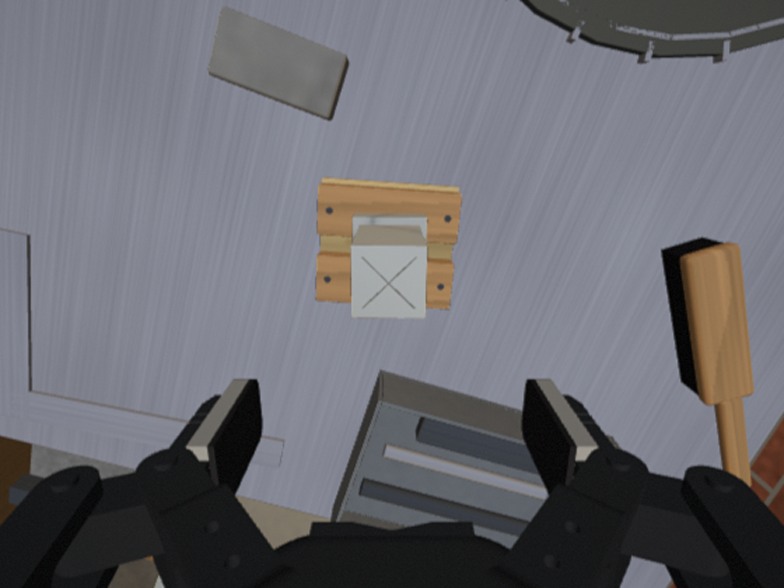

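The blank's top is square in the view, with corners (351,245), (426,243), (426,317) and (351,317). The batten tops have corners at about (320,186), (460,193), (450,308) and (316,301).

```bash
python3 -c "
from h import *
c=cal('w3')
b=fit([(c,sq(48,z=108),px([(351,245),(426,243),(426,317),(351,317)]))],[499,-421.5,30,.305]); print('blank',b)
print('bat',fit([(c,sq(120,102,z=30),px([(320,187),(460,193),(450,308),(316,301)]))],[495,-421,0,.28]))
go(b[0][0],b[0][1],96,b[0][3]+np.pi/2)
"
```

```text
blank (array([ 4.99317e+02, -4.19741e+02,  3.00000e+01,  3.17000e-01]), np.float64(0.66))
bat (array([ 4.9759e+02, -4.2288e+02,  0.0000e+00,  2.5700e-01]), np.float64(1.17))
turn frac total -0.014 rows>= 0.1 | xyz frac total [ 0.0019 -0.0032  0.3497] mm 174.9 psi 1.88 j7 0.85
tool z [ 7.e-04  2.e-04 -1.e+00]
```

send_rows(
  xyz=[
    [0.001,-0.003,0.03],
    [0,0,0.06],
    [0,0,0.07],
    [0,0,0.07],
    [0,0,0.06],
    [0,0,0.04],
    [0,0,0.02],
    [0,0,0],
    [0,0,0],
    [0,0,0],
  ],
  delta_rot=[
    [0,0,0],
    [0,0,0],
    [0,0,0],
    [0,0,0],
    [0,0,0],
    [0,0,0],
    [0,0,0],
    [0,0,0],
    [0,0,0],
    [0,0,0],
  ],
  claw=[0,0,0,0,0,0,0,0,0.2,0.3],
)

```text
t: 14.45
tcp_pos: [499.7, -421.9, 97.0]
tool_rot: [0.001, 0.591, 0.807, -0.0]
ft_force: [-0.3, -0.2, 0.3]
width: 60.4
grasp_force: 0.0
```

send_rows(
  xyz=[
    [0,0,0],
    [0,0,0],
    [0,0,0],
    [0,0,0],
    [0,0,0],
    [0,0,0],
    [0,0,0],
    [0,0,0],
  ],
  delta_rot=[
    [0,0,0],
    [0,0,0],
    [0,0,0],
    [0,0,0],
    [0,0,0],
    [0,0,0],
    [0,0,0],
    [0,0,0],
  ],
  claw=[0.4,0.5,0.7,1,1,1,1,1],
)

```text
t: 15.25
tcp_pos: [499.6, -421.9, 96.6]
tool_rot: [0.001, 0.591, 0.807, -0.0]
ft_force: [-0.4, 0.7, 5.8]
width: 47.5
grasp_force: 63.6
```

send_rows(
  xyz=[
    [0,0,-0.01],
    [0,0,-0.02],
    [0,0,-0.04],
    [0,0,-0.06],
    [0,0,-0.06],
    [0,0,-0.06],
    [0,0,-0.03],
    [0,0,-0.02],
    [0,0,0],
    [0,0,0],
  ],
  delta_rot=[
    [0,0,0],
    [0,0,0],
    [0,0,0],
    [0,0,0],
    [0,0,0],
    [0,0,0],
    [0,0,0],
    [0,0,0],
    [0,0,0],
    [0,0,0],
  ],
  claw=[1,1,1,1,1,1,1,1,1,1],
)

```text
t: 16.25
tcp_pos: [498.4, -421.3, 243.7]
tool_rot: [-0.001, 0.591, 0.807, 0.0]
ft_force: [0.4, 0.4, -7.5]
width: 47.4
grasp_force: 63.8
```

```bash
python3 -c "
from h import *
go(588.7,-36.5,245)
"
```

```text
turn frac total -0.0 rows>= 0.0 | xyz frac total [ 0.6793  0.4043 -0.0026] mm 395.3 psi 1.877 j7 0.84
tool z [-0.0018  0.0014 -1.    ]
```

send_rows(
  xyz=[
    [0.02,0.012,0],
    [0.04,0.024,0],
    [0.055,0.033,0],
    [0.06,0.036,0],
    [0.06,0.036,0],
    [0.06,0.036,0],
    [0.06,0.036,0],
    [0.06,0.036,0],
  ],
  delta_rot=[
    [0,0,0],
    [0,0,0],
    [0,0,0],
    [0,0,0],
    [0,0,0],
    [0,0,0],
    [0,0,0],
    [0,0,0],
  ],
  claw=[1,1,1,1,1,1,1,1],
)

```text
t: 17.05
tcp_pos: [554.7, -183.6, 244.3]
tool_rot: [-0.001, 0.591, 0.807, -0.0]
ft_force: [-0.0, -0.9, -7.7]
width: 47.2
grasp_force: 63.5
```

send_rows(
  xyz=[
    [0.06,0.036,0],
    [0.06,0.036,0],
    [0.06,0.036,0],
    [0.045,0.027,0],
    [0.025,0.015,0],
    [0.012,0.006,0],
    [0,0,0],
    [0,0,0],
    [0,0,0],
  ],
  delta_rot=[
    [0,0,0],
    [0,0,0],
    [0,0,0],
    [0,0,0],
    [0,0,0],
    [0,0,0],
    [0,0,0],
    [0,0,0],
    [0,0,0],
  ],
  claw=[1,1,1,1,1,1,1,1,1],
)

```text
t: 17.95
tcp_pos: [589.7, -39.6, 245.1]
tool_rot: [0.0, 0.592, 0.806, -0.0]
ft_force: [0.4, -0.8, -8.2]
width: 47.4
grasp_force: 63.5
```

```bash
python3 -c "
from h import *
go(588.8,-37.5,150)
t=eyes.read_camera('top'); s=eyes.read_camera('scene')
k=lambda a:cv2.resize(a,(400,400),interpolation=cv2.INTER_CUBIC)
cv2.imwrite('pics/p1.png',np.hstack([k(t[120:220,380:480]),k(s[190:290,222:322])]))"
```

```text
turn frac total -0.0 rows>= 0.0 | xyz frac total [ 0.0046 -0.0004  0.1903] mm 95.2 psi 1.875 j7 0.17
tool z [-3.e-04 -8.e-04 -1.e+00]
```

View pics/p1.png

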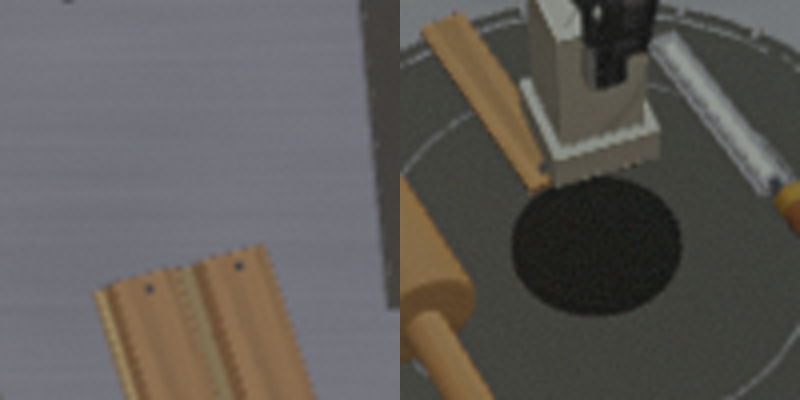

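In the scene view the empty pad is fully visible, spanning x 512–682 and y 176–317 in the right-hand crop. The blank's plinth has near bottom corners at about (555,187) and (660,160). I'll fit both in the same camera so the calibration error cancels.

```bash
python3 -c "
from h import *
S=eyes.get_calibration('scene')
d=lambda p:(np.array(p,float)-[400,0]+.5)/4-.5+[222,190]
e=np.array([*d([(512,246),(682,246)])[:,0],*d([(596,176),(596,317)])[:,1]])
a=np.linspace(0,2*np.pi,180)
def f(q,z=75.7):
    p=proj(S,np.c_[q[0]+50*np.cos(a),q[1]+50*np.sin(a),0*a+z]); return np.array([p[:,0].min(),p[:,0].max(),p[:,1].min(),p[:,1].max()])-e
s=least_squares(f,[588,-36]); print('pad',s.x,s.fun.round(2))
M=np.vstack([sq(60),sq(60,z=24)])
k=d([(555,187),(660,160),(557,160),(660,125),(521,84)])
print('blank',fit([(S,M,k)],[589.7,-38.6,178.5,.305]),'tcp',here()[0]['tcp_pos'])
"
```

```text
pad [588.61732764 -35.70437857] [-0.22  0.22  0.42 -0.39]
blank (array([ 5.89813e+02, -3.85120e+01,  1.78500e+02,  3.00000e-01]), np.float64(0.6)) tcp [589.77904217 -39.01893657 245.25010133]
```

send_rows(
  xyz=[
    [0.005,-0.001,0.02],
    [0,0,0.04],
    [0,0,0.04],
    [0,0,0.04],
    [0,0,0.03],
    [0,0,0.016],
    [0,0,0.008],
    [0,0,0.003],
    [0,0,0],
    [0,0,0],
  ],
  delta_rot=[
    [0,0,0],
    [0,0,0],
    [0,0,0],
    [0,0,0],
    [0,0,0],
    [0,0,0],
    [0,0,0],
    [0,0,0],
    [0,0,0],
    [0,0,0],
  ],
  claw=[1,1,1,1,1,1,1,1,1,1],
)

```text
t: 19.05
tcp_pos: [589.1, -35.5, 147.6]
tool_rot: [0.001, 0.591, 0.807, 0.0]
ft_force: [-0.4, -0.4, -7.3]
width: 47.5
grasp_force: 63.4
```

send_rows(
  xyz=[
    [0,0,0.002],
    [0,0,0.002],
    [0,0,0],
  ],
  delta_rot=[
    [0,0,0],
    [0,0,0],
    [0,0,0],
  ],
  claw=[1,1,1],
)

```text
t: 19.35
tcp_pos: [588.6, -35.6, 144.7]
tool_rot: [0.0, 0.591, 0.807, -0.0]
ft_force: [-0.2, -0.6, -7.3]
width: 47.1
grasp_force: 63.5
```

send_rows(
  xyz=[
    [-0.002,0,0.001],
    [0,0,0.002],
    [0,0,0],
  ],
  delta_rot=[
    [0,0,0],
    [0,0,0],
    [0,0,0],
  ],
  claw=[1,1,1],
)

```text
t: 19.65
tcp_pos: [588.9, -36.6, 143.1]
tool_rot: [-0.0, 0.591, 0.807, -0.0]
ft_force: [0.1, 0.2, -8.4]
width: 47.2
grasp_force: 63.5
```

send_rows(
  xyz=[
    [0,0,0.002],
    [0,0,0],
  ],
  delta_rot=[
    [0,0,0],
    [0,0,0],
  ],
  claw=[1,1],
)

```text
t: 19.85
tcp_pos: [589.1, -36.4, 142.5]
tool_rot: [0.0, 0.591, 0.807, 0.0]
ft_force: [-0.7, -0.7, -5.0]
width: 47.5
grasp_force: 63.8
```

send_rows(
  xyz=[
    [0,0,0.002],
    [0,0,0],
  ],
  delta_rot=[
    [0,0,0],
    [0,0,0],
  ],
  claw=[1,1],
)

```text
t: 20.05
tcp_pos: [589.1, -36.4, 142.4]
tool_rot: [0.0, 0.591, 0.807, -0.0]
ft_force: [-4.7, -0.1, 5.4]
width: 47.5
grasp_force: 65.0
```

send_rows(
  xyz=[
    [0,0,0],
    [0,0,0],
    [0,0,0],
    [0,0,0],
    [0,0,0],
    [0,0,-0.01],
    [0,0,-0.03],
    [0,0,-0.06],
    [0,0,-0.08],
    [0,0,-0.09],
  ],
  delta_rot=[
    [0,0,0],
    [0,0,0],
    [0,0,0],
    [0,0,0],
    [0,0,0],
    [0,0,0],
    [0,0,0],
    [0,0,0],
    [0,0,0],
    [0,0,0],
  ],
  claw=[0.42,0.38,0.3,0.15,0,0,0,0,0,0],
)

```text
t: 21.05
tcp_pos: [588.4, -36.4, 278.5]
tool_rot: [-0.0, 0.591, 0.807, -0.0]
ft_force: [1.6, -0.6, 0.8]
width: 85.2
grasp_force: 0.0
```

send_rows(
  xyz=[
    [0,0,-0.05],
    [0,0,0],
    [0,0,0],
  ],
  delta_rot=[
    [0,0,0],
    [0,0,0],
    [0,0,0],
  ],
  claw=[0,0,0],
)

```text
t: 21.35
tcp_pos: [589.1, -36.4, 302.4]
tool_rot: [0.001, 0.591, 0.807, 0.0]
ft_force: [0.3, -0.6, -0.5]
width: 85.5
grasp_force: 0.0
```

```bash
python3 -c "
from h import *
look('w4'); go(366.5,323.5,270)"
```

```text
turn frac total -0.0 rows>= 0.0 | xyz frac total [ 0.8205 -0.2065  0.0624] mm 424.2 psi 1.877 j7 0.18
tool z [-2.e-04 -1.e-04 -1.e+00]
```

View pics/w4.png

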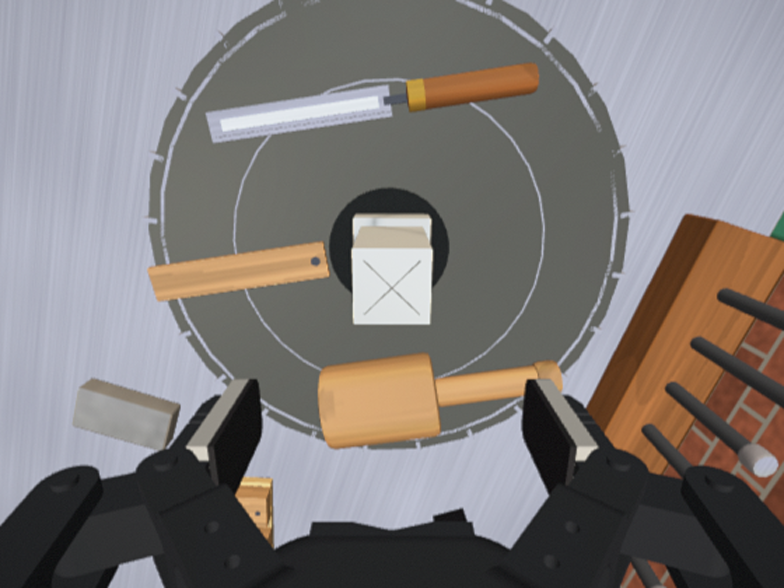

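The blank stands square in the middle of the pad, with its plinth spanning 353–431 against a pad span of 330–448. The tools are untouched. Next is the finished finial.

send_rows(
  xyz=[
    [0.04,-0.01,0],
    [0.07,-0.018,0],
    [0.09,-0.0227,0],
    [0.09,-0.0227,0],
    [0.09,-0.0227,0],
    [0.09,-0.0227,0],
    [0.09,-0.0227,0],
    [0.09,-0.0227,0],
    [0.09,-0.0227,0],
    [0.05,-0.0125,0],
  ],
  delta_rot=[
    [0,0,0],
    [0,0,0],
    [0,0,0],
    [0,0,0],
    [0,0,0],
    [0,0,0],
    [0,0,0],
    [0,0,0],
    [0,0,0],
    [0,0,0],
  ],
  claw=[0,0,0,0,0,0,0,0,0,0],
)

```text
t: 22.4
tcp_pos: [371.6, 312.8, 300.7]
tool_rot: [-0.0, 0.589, 0.808, -0.0]
ft_force: [0.2, 0.1, -0.0]
width: 85.6
grasp_force: 0.0
```

send_rows(
  xyz=[
    [0.03,-0.007,0],
    [0,0,0],
    [0,0,0],
    [0,0,0],
  ],
  delta_rot=[
    [0,0,0],
    [0,0,0],
    [0,0,0],
    [0,0,0],
  ],
  claw=[0,0,0,0],
)

```text
t: 22.8
tcp_pos: [367.7, 322.0, 300.8]
tool_rot: [-0.0, 0.592, 0.806, -0.0]
ft_force: [0.1, -0.7, 0.1]
width: 85.5
grasp_force: 0.0
```

```bash
python3 -c "
from h import *
look('w5'); go(366.5,323.5,111)"
```

```text
turn frac total -0.0 rows>= 0.0 | xyz frac total [ 0.0035 -0.0015  0.3799] mm 189.9 psi 1.875 j7 -0.54
tool z [-4.e-04 -6.e-04 -1.e+00]
```

View pics/w5.png

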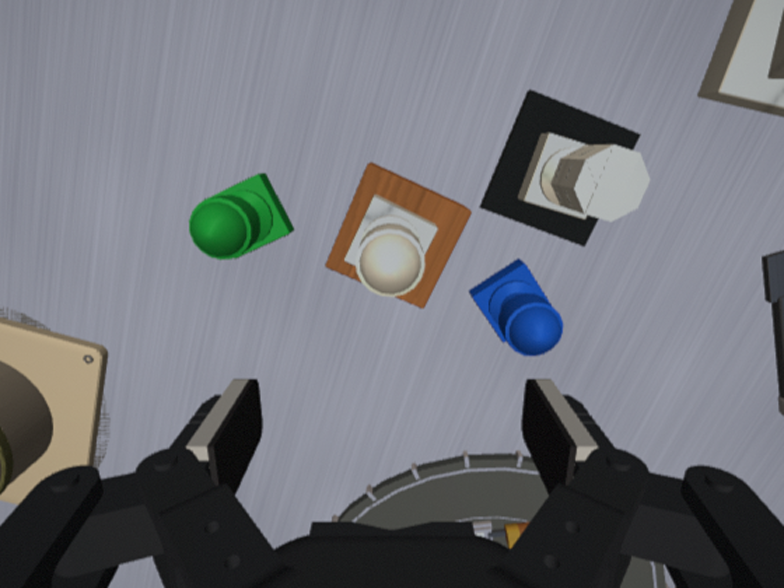

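The finished finial's cup is centred near (390,260). The block corners are (371,163), (471,212), (423,308) and (327,268), and the plinth corners (376,195), (438,229) and (345,262) are visible.

```bash
python3 -c "
from h import *
c=cal('w5')
print('block',fit([(c,sq(100,z=45),px([(371,164),(471,212),(423,307),(327,267)]))],[371,324,0,-.11]))
print('fin',fit([(c,sq(60,z=24),px([(376,195),(438,228),(345,262)]))],[366,323,45,-.14]))
print('cup',back(c,px([(390,260)]),45+85))
print('mat',fit([(c,sq(110,z=10),px([(530,90),(640,134),(586,245),(480,207)]))],[497,423,0,-.04]))
print('half',fit([(c,sq(60,z=24),px([(546,133),(533,212)]))],[497,423,10,-.04]))
"
```

```text
block (array([ 3.72471e+02,  3.27335e+02,  0.00000e+00, -1.26000e-01]), np.float64(1.47))
fin (array([ 3.66950e+02,  3.26345e+02,  4.50000e+01, -1.45000e-01]), np.float64(0.88))
cup [[365.19006125 327.18237191 130.        ]]
mat (array([ 4.96906e+02,  4.26316e+02,  0.00000e+00, -3.80000e-02]), np.float64(0.76))
half (array([5.01736e+02, 4.25982e+02, 1.00000e+01, 2.18000e-01]), np.float64(2.14))
```

send_rows(
  xyz=[
    [0.0065,-0.001,0.03],
    [0,0,0.06],
    [0,0,0.07],
    [0,0,0.07],
    [0,0,0.06],
    [0,0,0.05],
    [0,0,0.03],
    [0,0,0.009],
    [0,0,0],
    [0,0,0],
  ],
  delta_rot=[
    [0,0,0],
    [0,0,0],
    [0,0,0],
    [0,0,0],
    [0,0,0],
    [0,0,0],
    [0,0,0],
    [0,0,0],
    [0,0,0],
    [0,0,0],
  ],
  claw=[0,0,0,0,0,0,0,0,0,0],
)

```text
t: 23.85
tcp_pos: [365.9, 326.7, 112.7]
tool_rot: [0.0, 0.591, 0.807, 0.001]
ft_force: [0.0, 0.2, 0.4]
width: 85.2
grasp_force: 0.0
```

send_rows(
  xyz=[
    [0,0,0],
    [0,0,0],
    [0,0,0],
    [0,0,0],
    [0,0,0],
    [0,0,0],
    [0,0,0],
    [0,0,0],
    [0,0,0],
    [0,0,0],
  ],
  delta_rot=[
    [0,0,0],
    [0,0,0],
    [0,0,0],
    [0,0,0],
    [0,0,0],
    [0,0,0],
    [0,0,0],
    [0,0,0],
    [0,0,0],
    [0,0,0],
  ],
  claw=[0.2,0.3,0.35,0.4,0.5,0.7,1,1,1,1],
)

```text
t: 24.85
tcp_pos: [365.4, 326.3, 112.4]
tool_rot: [0.0, 0.591, 0.807, -0.0]
ft_force: [-1.9, -2.4, 7.6]
width: 47.1
grasp_force: 61.0
```

The width of 47.1 suggests the pads are partly on the dome, so I'll open slightly, lower 5 mm and regrip.

send_rows(
  xyz=[
    [0,0,0],
    [0,0,0],
    [0,0,0],
    [0,0,0.005],
    [0,0,0.005],
    [0,0,0],
    [0,0,0],
    [0,0,0],
    [0,0,0],
    [0,0,0],
  ],
  delta_rot=[
    [0,0,0],
    [0,0,0],
    [0,0,0],
    [0,0,0],
    [0,0,0],
    [0,0,0],
    [0,0,0],
    [0,0,0],
    [0,0,0],
    [0,0,0],
  ],
  claw=[0.4,0.3,0.25,0.25,0.25,0.3,0.4,0.5,0.7,1],
)

```text
t: 25.85
tcp_pos: [365.3, 326.2, 107.1]
tool_rot: [0.0, 0.591, 0.807, -0.0]
ft_force: [-2.7, -2.0, 5.1]
width: 47.4
grasp_force: 61.7
```

send_rows(
  xyz=[
    [0,0,0],
    [0,0,0],
    [0,0,0],
    [0,0,-0.005],
    [0,0,-0.015],
    [0,0,0],
  ],
  delta_rot=[
    [0,0,0],
    [0,0,0],
    [0,0,0],
    [0,0,0],
    [0,0,0],
    [0,0,0],
  ],
  claw=[1,1,1,1,1,1],
)

```text
t: 26.45
tcp_pos: [365.8, 326.5, 117.6]
tool_rot: [0.0, 0.591, 0.807, 0.0]
ft_force: [0.7, 0.4, -4.1]
width: 47.8
grasp_force: 62.5
```

```bash
python3 -c "
from h import *
s=here()[0]; print(s['width'],s['grasp_force'],np.round(s['moment'],2),s['tcp_pos'])
im=eyes.read_camera('scene'); cv2.imwrite('pics/s2.png',cv2.resize(im[130:230,350:450],(500,500),interpolation=cv2.INTER_CUBIC))"
```

```text
47.76885187225102 62.53011178574525 [-0.04 -0.05 -0.01] [365.76546449 326.53059852 117.60382696]
```

View pics/s2.png

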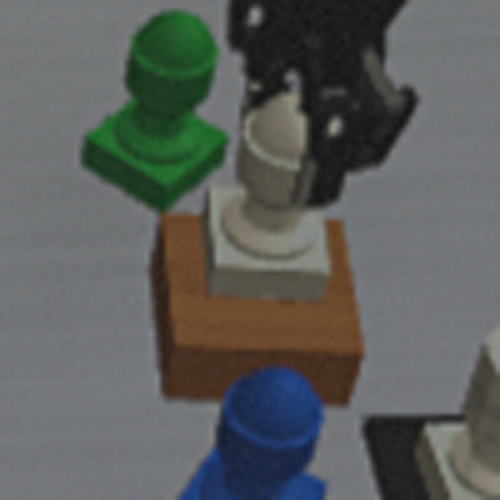

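The finished finial is held upright just above the block and well clear of the green and blue ones. I'll lift and turn, and take a crop of the empty battens from both cameras.

send_rows(
  xyz=[
    [0,0,-0.02],
    [0,0,-0.04],
    [0,0,-0.05],
    [0,0,-0.05],
    [0,0,-0.05],
    [0,0,-0.04],
    [0,0,-0.02],
    [0,0,-0.009],
    [0,0,0],
    [0,0,0],
  ],
  delta_rot=[
    [0,0,0],
    [0,0,0],
    [0,0,0],
    [0,0,0],
    [0,0,-0.2],
    [0,0,-0.25],
    [0,0,-0.2],
    [0,0,-0.143],
    [0,0,0],
    [0,0,0],
  ],
  claw=[1,1,1,1,1,1,1,1,1,1],
)

```text
t: 27.5
tcp_pos: [365.3, 326.2, 256.3]
tool_rot: [0.0, 0.413, 0.911, -0.0]
ft_force: [-0.0, -0.1, -4.3]
width: 47.2
grasp_force: 62.8
```

```bash
python3 -c "
from h import *
go(460,0,257); 
t=eyes.read_camera('top'); s=eyes.read_camera('scene'); cv2.imwrite('pics/traw.png',t); cv2.imwrite('pics/sraw.png',s)
k=lambda a:cv2.resize(a,(400,400),interpolation=cv2.INTER_CUBIC)
cv2.imwrite('pics/bat.png',np.hstack([k(t[170:250,395:475]),k(s[205:285,75:155])]))"
```

```text
turn frac total -0.0 rows>= 0.0 | xyz frac total [-0.6155 -0.2873 -0.0014] mm 339.6 psi 2.29 j7 -0.16
tool z [ 0.e+00 -2.e-04 -1.e+00]
```

View pics/bat.png

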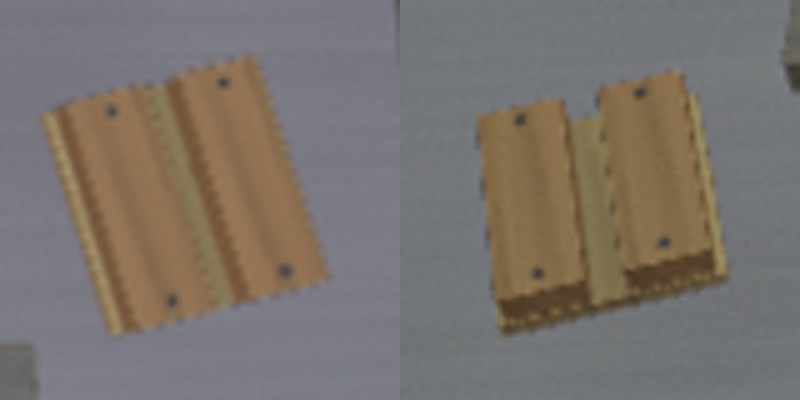

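The empty battens' screws appear at (112,111), (224,82), (286,270) and (172,300) in the top crop, and at (520,120), (640,93), (664,242) and (538,273) in the scene crop. Their centroid gives the centre.

```bash
python3 -c "
from h import *
T,S=eyes.get_calibration('top'),eyes.get_calibration('scene')
d=lambda p,o,u:(np.array(p,float)-o+.5)/5-.5+u
a=d([(112,111),(224,82),(286,270),(172,300)],[0,0],[395,170]); b=d([(520,120),(640,93),(664,242),(538,273)],[400,0],[75,205])
for c,k in ((T,a),(S,b)):
    P=back(c,k,30)[:,:2]; v=P[1]-P[2]+P[0]-P[3]; print(P.mean(0).round(1),np.arctan2(v[1],v[0])%(np.pi))
a=d([(68,106),(258,55),(330,276),(130,331)],[0,0],[395,170]); b=d([(478,117),(685,72),(713,252),(500,300)],[400,0],[75,205])
M=sq(120,102,z=30)
for v in ([(T,M,a)],[(S,M,b)],[(T,M,a),(S,M,b)]): print(fit(v,[495,-421,0,.28]))
"
```

```text
[ 497.5 -424.9] 0.24043223034359545
[ 496.9 -423.5] 0.2430022574955637
(array([ 4.96911e+02, -4.24074e+02,  0.00000e+00,  2.33000e-01]), np.float64(0.67))
(array([ 4.98495e+02, -4.21342e+02,  0.00000e+00,  2.36000e-01]), np.float64(0.3))
(array([ 4.97454e+02, -4.22547e+02,  0.00000e+00,  2.35000e-01]), np.float64(0.64))
```

send_rows(
  xyz=[
    [-0.02,-0.009,0],
    [-0.04,-0.019,0],
    [-0.055,-0.026,0],
    [-0.06,-0.028,0],
    [-0.06,-0.028,0],
    [-0.06,-0.028,0],
    [-0.06,-0.028,0],
    [-0.06,-0.028,0],
    [-0.06,-0.028,0],
    [-0.06,-0.028,0],
  ],
  delta_rot=[
    [0,0,0],
    [0,0,0],
    [0,0,0],
    [0,0,0],
    [0,0,0],
    [0,0,0],
    [0,0,0],
    [0,0,0],
    [0,0,0],
    [0,0,0],
  ],
  claw=[1,1,1,1,1,1,1,1,1,1],
)

```text
t: 28.6
tcp_pos: [448.3, 41.6, 256.0]
tool_rot: [-0.0, 0.412, 0.911, -0.0]
ft_force: [1.3, 0.3, -3.5]
width: 47.5
grasp_force: 62.9
```

```bash
python3 -c "
from h import *
go(496.3,-421,255)"
```

```text
turn frac total -0.0 rows>= 0.0 | xyz frac total [-0.7586 -0.5383  0.0021] mm 465.1 psi 2.291 j7 0.56
tool z [-4.e-04 -2.e-04 -1.e+00]
```

send_rows(
  xyz=[
    [-0.02,-0.014,0],
    [-0.04,-0.028,0],
    [-0.055,-0.039,0],
    [-0.06,-0.0426,0],
    [-0.06,-0.0426,0],
    [-0.06,-0.0426,0],
    [-0.06,-0.0426,0],
    [-0.06,-0.0426,0],
    [-0.06,-0.0426,0],
    [-0.06,-0.0426,0],
  ],
  delta_rot=[
    [0,0,0],
    [0,0,0],
    [0,0,0],
    [0,0,0],
    [0,0,0],
    [0,0,0],
    [0,0,0],
    [0,0,0],
    [0,0,0],
    [0,0,0],
  ],
  claw=[1,1,1,1,1,1,1,1,1,1],
)

```text
t: 29.6
tcp_pos: [482.7, -284.2, 255.8]
tool_rot: [-0.0, 0.412, 0.911, 0.0]
ft_force: [1.0, 0.1, -4.2]
width: 47.6
grasp_force: 62.9
```

send_rows(
  xyz=[
    [-0.06,-0.0426,0],
    [-0.06,-0.0426,0],
    [-0.05,-0.0355,0],
    [-0.035,-0.025,0],
    [-0.0195,-0.014,0],
    [0,0,0],
    [0,0,0],
    [0,0,0],
    [0,0,0],
  ],
  delta_rot=[
    [0,0,0],
    [0,0,0],
    [0,0,0],
    [0,0,0],
    [0,0,0],
    [0,0,0.06],
    [0,0,0],
    [0,0,0],
    [0,0,0],
  ],
  claw=[1,1,1,1,1,1,1,1,1],
)

```text
t: 30.5
tcp_pos: [497.2, -419.5, 256.5]
tool_rot: [0.0, 0.426, 0.905, 0.0]
ft_force: [-0.4, 0.5, -4.7]
width: 47.5
grasp_force: 62.9
```

```bash
python3 -c "
from h import *
go(496.3,-421.6,97)"
```

```text
turn frac total -0.0 rows>= 0.0 | xyz frac total [-0.0022 -0.004   0.3189] mm 159.5 psi 2.262 j7 1.26
tool z [ 2.e-04  1.e-04 -1.e+00]
```

send_rows(
  xyz=[
    [-0.002,-0.004,0.02],
    [0,0,0.05],
    [0,0,0.05],
    [0,0,0.05],
    [0,0,0.05],
    [0,0,0.05],
    [0,0,0.03],
    [0,0,0.015],
    [0,0,0.006],
    [0,0,0],
  ],
  delta_rot=[
    [0,0,0],
    [0,0,0],
    [0,0,0],
    [0,0,0],
    [0,0,0],
    [0,0,0],
    [0,0,0],
    [0,0,0],
    [0,0,0],
    [0,0,0],
  ],
  claw=[1,1,1,1,1,1,1,1,1,1],
)

```text
t: 31.5
tcp_pos: [496.3, -422.5, 96.4]
tool_rot: [0.0, 0.426, 0.905, -0.0]
ft_force: [0.1, 0.8, -3.7]
width: 47.3
grasp_force: 62.8
```

send_rows(
  xyz=[
    [0,0,0],
    [0,0,0.002],
    [0,0,0],
  ],
  delta_rot=[
    [0,0,0],
    [0,0,0],
    [0,0,0],
  ],
  claw=[1,1,1],
)

```text
t: 31.8
tcp_pos: [496.1, -422.5, 95.4]
tool_rot: [0.0, 0.426, 0.905, -0.0]
ft_force: [0.6, -0.4, -4.4]
width: 47.3
grasp_force: 62.8
```

send_rows(
  xyz=[
    [0.001,0.001,0.002],
    [0,0,0.002],
    [0,0,0],
  ],
  delta_rot=[
    [0,0,0],
    [0,0,0],
    [0,0,0],
  ],
  claw=[1,1,1],
)

```text
t: 32.1
tcp_pos: [495.9, -421.5, 92.7]
tool_rot: [-0.0, 0.426, 0.905, 0.0]
ft_force: [0.7, 0.3, -4.0]
width: 47.6
grasp_force: 62.8
```

send_rows(
  xyz=[
    [0,0,0.002],
    [0,0,0],
  ],
  delta_rot=[
    [0,0,0],
    [0,0,0],
  ],
  claw=[1,1],
)

```text
t: 32.3
tcp_pos: [496.1, -421.7, 92.2]
tool_rot: [0.0, 0.426, 0.905, -0.0]
ft_force: [-0.6, 0.3, 0.0]
width: 47.3
grasp_force: 63.1
```

send_rows(
  xyz=[
    [0,0,0],
    [0,0,0],
    [0,0,0],
    [0,0,0],
    [0,0,0],
    [0,0,-0.01],
    [0,0,-0.03],
    [0,0,-0.06],
    [0,0,-0.08],
    [0,0,-0.09],
  ],
  delta_rot=[
    [0,0,0],
    [0,0,0],
    [0,0,0],
    [0,0,0],
    [0,0,0],
    [0,0,0],
    [0,0,0],
    [0,0,0],
    [0,0,0],
    [0,0,0],
  ],
  claw=[0.42,0.38,0.3,0.15,0,0,0,0,0,0],
)

```text
t: 33.3
tcp_pos: [495.6, -421.2, 228.9]
tool_rot: [-0.0, 0.426, 0.905, 0.0]
ft_force: [1.2, -0.8, 0.2]
width: 85.3
grasp_force: 0.0
```

send_rows(
  xyz=[
    [0,0,-0.09],
    [0,0,-0.05],
    [0,0,0],
    [0,0,0],
    [0,0,0],
  ],
  delta_rot=[
    [0,0,0],
    [0,0,0],
    [0,0,-0.105],
    [0,0,0],
    [0,0,0],
  ],
  claw=[0,0,0,0,0],
)

```text
t: 33.8
tcp_pos: [495.8, -421.4, 297.0]
tool_rot: [-0.0, 0.402, 0.916, 0.0]
ft_force: [0.2, 0.0, -0.7]
width: 85.1
grasp_force: 0.0
```

```bash
python3 -c "
from h import *
look('w6'); go(496.6,423.8,290)"
```

```text
turn frac total -0.0 rows>= 0.0 | xyz frac total [1.2428 1.1458 0.0132] mm 845.2 psi 2.315 j7 1.32
tool z [-6.e-04  4.e-04 -1.e+00]
```

View pics/w6.png

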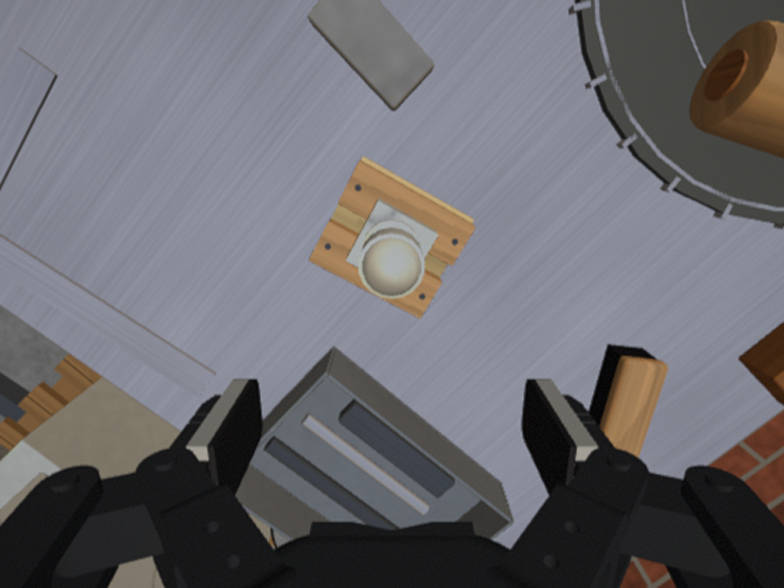

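The finished finial stands upright on the battens. The screws are at (358,187), (455,241), (422,296) and (327,246), and the plinth corners at (381,202), (438,235) and (347,258). I'll compare the centres before leaving.

```bash
python3 -c "
from h import *
c=cal('w6'); P=back(c,px([(358,187),(455,241),(422,296),(327,246)]),30)[:,:2]; v=P[0]-P[3]+P[1]-P[2]; w=P[1]-P[0]+P[2]-P[3]
print('bat',P.mean(0),np.arctan2(*v[::-1]),np.arctan2(*w[::-1]))
print('fin',fit([(c,sq(60,z=24),px([(381,202),(438,235),(347,258)]))],[496.8,-422,30,.24]),'cup',back(c,px([(391,262)]),30+85))
print('bat outline',fit([(c,sq(120,102,z=30),px([(364,163),(472,223),(420,317),(310,258)]))],[497,-422,0,.24]))
"
```

```text
bat [ 497.27995754 -422.42645304] 1.8066929147889195 0.24197927516437834
fin (array([ 4.97718e+02, -4.20294e+02,  3.00000e+01,  2.07000e-01]), np.float64(1.33)) cup [[ 495.23129791 -420.07296703  115.        ]]
bat outline (array([ 4.97188e+02, -4.20358e+02,  0.00000e+00,  2.35000e-01]), np.float64(2.29))
```

send_rows(
  xyz=[
    [0.03,0.0277,0],
    [0.05,0.0461,0],
    [0.066,0.0609,0],
    [0.066,0.0609,0],
    [0.066,0.0609,0],
    [0.066,0.0609,0],
    [0.066,0.0609,0],
    [0.066,0.0609,0],
    [0.066,0.0609,0],
    [0.066,0.0609,0],
  ],
  delta_rot=[
    [0,0,0],
    [0,0,0],
    [0,0,0],
    [0,0,0],
    [0,0,0],
    [0,0,0],
    [0,0,0],
    [0,0,0],
    [0,0,0],
    [0,0,0],
  ],
  claw=[0,0,0,0,0,0,0,0,0,0],
)

```text
t: 34.85
tcp_pos: [495.4, -6.3, 296.6]
tool_rot: [-0.0, 0.402, 0.916, -0.0]
ft_force: [0.5, 0.4, 0.6]
width: 85.5
grasp_force: 0.0
```

send_rows(
  xyz=[
    [0.066,0.0609,0],
    [0.066,0.0609,0],
    [0.066,0.0609,0],
    [0.066,0.0609,0],
    [0.066,0.0609,0],
    [0.066,0.0609,0],
    [0.066,0.0609,0],
    [0.066,0.0609,0],
    [0.066,0.0609,0],
    [0.041,0.0365,0],
  ],
  delta_rot=[
    [0,0,0],
    [0,0,0],
    [0,0,0],
    [0,0,0],
    [0,0,0],
    [0,0,0],
    [0,0,0],
    [0,0,0],
    [0,0,0],
    [0,0,0],
  ],
  claw=[0,0,0,0,0,0,0,0,0,0],
)

```text
t: 35.85
tcp_pos: [494.1, 426.7, 295.6]
tool_rot: [-0.001, 0.401, 0.916, -0.0]
ft_force: [-0.6, -1.1, 0.5]
width: 85.4
grasp_force: 0.0
```

send_rows(
  xyz=[
    [0,0,0],
    [0,0,0],
    [0,0,0],
  ],
  delta_rot=[
    [0,0,0],
    [0,0,0],
    [0,0,0],
  ],
  claw=[0,0,0],
)

```text
t: 36.15
tcp_pos: [496.2, 422.4, 296.6]
tool_rot: [0.0, 0.402, 0.916, -0.0]
ft_force: [0.3, -0.6, 0.1]
width: 85.2
grasp_force: 0.0
```

```bash
python3 -c "
from h import *
go(496.6,423.9,76.7)"
```

```text
turn frac total -0.0 rows>= 0.0 | xyz frac total [0.0018 0.0026 0.4398] mm 219.9 psi 2.314 j7 -0.24
tool z [ 1.e-04 -1.e-03 -1.e+00]
```

send_rows(
  xyz=[
    [0.002,0.0025,0.03],
    [0,0,0.07],
    [0,0,0.08],
    [0,0,0.08],
    [0,0,0.07],
    [0,0,0.05],
    [0,0,0.04],
    [0,0,0.02],
    [0,0,0],
    [0,0,0],
  ],
  delta_rot=[
    [0,0,0],
    [0,0,0],
    [0,0,0],
    [0,0,0],
    [0,0,0],
    [0,0,0],
    [0,0,0],
    [0,0,0],
    [0,0,0],
    [0,0,0],
  ],
  claw=[0,0,0,0,0,0,0,0,0,0],
)

```text
t: 37.15
tcp_pos: [496.3, 425.1, 77.5]
tool_rot: [0.0, 0.401, 0.916, 0.0]
ft_force: [-0.4, 0.1, 0.7]
width: 85.3
grasp_force: 0.0
```

send_rows(
  xyz=[
    [0,0,0],
    [0,0,0],
    [0,0,0],
    [0,0,0],
    [0,0,0],
    [0,0,0],
    [0,0,0],
    [0,0,0],
    [0,0,0],
    [0,0,0],
  ],
  delta_rot=[
    [0,0,0],
    [0,0,0],
    [0,0,0],
    [0,0,0],
    [0,0,0],
    [0,0,0],
    [0,0,0],
    [0,0,0],
    [0,0,0],
    [0,0,0],
  ],
  claw=[0.2,0.3,0.35,0.4,0.5,0.7,1,1,1,1],
)

```text
t: 38.15
tcp_pos: [495.7, 425.1, 77.4]
tool_rot: [0.0, 0.401, 0.916, -0.0]
ft_force: [-3.7, -2.9, 7.2]
width: 48.5
grasp_force: 61.4
```

send_rows(
  xyz=[
    [0,0,-0.01],
    [0,0,-0.02],
    [0,0,-0.04],
    [0,0,-0.05],
    [0,0,-0.06],
    [0,0,-0.06],
    [0,0,-0.03],
    [0,0,-0.02],
    [0,0,0],
    [0,0,0],
  ],
  delta_rot=[
    [0,0,0],
    [0,0,0],
    [0,0,0],
    [0,0,0],
    [0,0,0],
    [0,0,0.07],
    [0,0,0.07],
    [0,0,0],
    [0,0,0],
    [0,0,0],
  ],
  claw=[1,1,1,1,1,1,1,1,1,1],
)

```text
t: 39.15
tcp_pos: [495.6, 424.7, 220.3]
tool_rot: [-0.0, 0.434, 0.901, -0.001]
ft_force: [0.2, -0.3, -7.3]
width: 48.9
grasp_force: 63.0
```

```bash
python3 -c "
from h import *
go(371.5,325,222)"
```

```text
turn frac total -0.0 rows>= 0.0 | xyz frac total [-0.0014 -0.3184 -0.0033] mm 159.2 psi 2.243 j7 -0.33
tool z [-0.0013 -0.0014 -1.    ]
```

send_rows(
  xyz=[
    [0.002,-0.02,0],
    [0,-0.035,0],
    [0,-0.05,0],
    [0,-0.05,0],
    [0,-0.05,0],
    [0,-0.05,0],
    [0,-0.035,0],
    [0,-0.018,0],
    [0,-0.01,0],
    [0,0,0],
  ],
  delta_rot=[
    [0,0,0],
    [0,0,0],
    [0,0,0],
    [0,0,0],
    [0,0,0],
    [0,0,0],
    [0,0,0],
    [0,0,0],
    [0,0,0],
    [0,0,0],
  ],
  claw=[1,1,1,1,1,1,1,1,1,1],
)

```text
t: 40.15
tcp_pos: [370.6, 326.7, 221.6]
tool_rot: [0.0, 0.435, 0.901, -0.0]
ft_force: [0.7, -0.1, -5.5]
width: 48.5
grasp_force: 63.5
```

send_rows(
  xyz=[
    [0,0,0],
    [0,0,0],
  ],
  delta_rot=[
    [0,0,0],
    [0,0,0],
  ],
  claw=[1,1],
)

```text
t: 40.35
tcp_pos: [371.1, 327.4, 221.7]
tool_rot: [-0.0, 0.434, 0.901, 0.0]
ft_force: [-0.1, -0.1, -6.7]
width: 48.6
grasp_force: 63.5
```

```bash
python3 -c "
from h import *
go(370.2,326.4,116)
s=eyes.read_camera('scene'); S=eyes.get_calibration('scene')
# empty block top by colour: brown, bright (top) vs darker sides
hsv=cv2.cvtColor(cv2.GaussianBlur(s,(3,3),0),cv2.COLOR_BGR2HSV); m=np.zeros(s.shape[:2],np.uint8); m[150:225,370:435]=((hsv[...,0]<15)&(hsv[...,1]>100))[150:225,370:435]
cn=max(cv2.findContours(m,0,2)[0],key=cv2.contourArea)[:,0]
print('brown',cn.min(0),cn.max(0)); 
for q in ((-1,-1),(1,-1),(1,1),(-1,1)): print(q,cn[np.argmax(cn@np.array(q))])
for p in ([371.4,324.8,0,-.115],): print(proj(S,pose(np.array(p),np.vstack([sq(100,z=45),sq(100)]))).round(1).tolist())
print(s[160:210:3,402].tolist())
"
```

```text
turn frac total -0.0 rows>= 0.0 | xyz frac total [-0.0004 -0.0026  0.2113] mm 105.7 psi 2.243 j7 -0.21
tool z [-4.e-04  4.e-04 -1.e+00]
brown [381 173] [421 209]
(-1, -1) [383 173]
(1, -1) [417 175]
(1, 1) [418 209]
(-1, 1) [383 207]
[[422.2, 200.1], [417.4, 173.2], [380.7, 171.9], [383.7, 198.7], [418.8, 211.5], [414.3, 184.7], [378.4, 183.4], [381.2, 210.1]]
[[72, 83, 87], [78, 85, 90], [120, 117, 114], [119, 115, 114], [117, 117, 115], [44, 71, 107], [45, 72, 105], [45, 72, 105], [45, 71, 102], [46, 70, 101], [48, 76, 110], [50, 79, 115], [42, 70, 105], [42, 69, 104], [32, 48, 74], [95, 51, 29], [94, 51, 32]]
```

send_rows(
  xyz=[
    [0,-0.0025,0.02],
    [0,0,0.04],
    [0,0,0.04],
    [0,0,0.04],
    [0,0,0.035],
    [0,0,0.02],
    [0,0,0.01],
    [0,0,0.006],
    [0,0,0],
    [0,0,0],
  ],
  delta_rot=[
    [0,0,0],
    [0,0,0],
    [0,0,0],
    [0,0,0],
    [0,0,0],
    [0,0,0],
    [0,0,0],
    [0,0,0],
    [0,0,0],
    [0,0,0],
  ],
  claw=[1,1,1,1,1,1,1,1,1,1],
)

```text
t: 41.4
tcp_pos: [370.2, 326.5, 116.9]
tool_rot: [0.0, 0.435, 0.901, 0.0]
ft_force: [-0.5, -0.5, -5.3]
width: 48.7
grasp_force: 63.5
```

send_rows(
  xyz=[
    [0,0,0.002],
    [0,0,0.002],
    [0,0,0],
  ],
  delta_rot=[
    [0,0,0],
    [0,0,0],
    [0,0,0],
  ],
  claw=[1,1,1],
)

```text
t: 41.7
tcp_pos: [369.9, 326.1, 114.3]
tool_rot: [0.0, 0.435, 0.901, -0.0]
ft_force: [-0.2, -0.1, -7.1]
width: 48.7
grasp_force: 63.5
```

send_rows(
  xyz=[
    [0,0,0.002],
    [0,0,0.001],
    [0,0,0],
  ],
  delta_rot=[
    [0,0,0],
    [0,0,0],
    [0,0,0],
  ],
  claw=[1,1,1],
)

```text
t: 42.0
tcp_pos: [369.8, 326.2, 112.7]
tool_rot: [-0.0, 0.435, 0.901, -0.0]
ft_force: [0.6, 0.4, -5.5]
width: 48.4
grasp_force: 63.5
```

send_rows(
  xyz=[
    [0,0,0.001],
    [0,0,0],
  ],
  delta_rot=[
    [0,0,0],
    [0,0,0],
  ],
  claw=[1,1],
)

```text
t: 42.2
tcp_pos: [369.9, 326.2, 112.4]
tool_rot: [0.0, 0.435, 0.901, 0.0]
ft_force: [0.3, -0.1, -5.4]
width: 48.7
grasp_force: 63.8
```

send_rows(
  xyz=[
    [0,0,0.002],
    [0,0,0],
  ],
  delta_rot=[
    [0,0,0],
    [0,0,0],
  ],
  claw=[1,1],
)

```text
t: 42.4
tcp_pos: [369.8, 326.4, 112.2]
tool_rot: [0.0, 0.434, 0.901, -0.0]
ft_force: [-5.6, -4.8, 7.5]
width: 49.1
grasp_force: 64.9
```

Contact. I'll release and retreat.

send_rows(
  xyz=[
    [0,0,0],
    [0,0,0],
    [0,0,0],
    [0,0,0],
    [0,0,0],
    [0,0,-0.01],
    [0,0,-0.03],
    [0,0,-0.06],
    [0,0,-0.08],
    [0,0,-0.09],
  ],
  delta_rot=[
    [0,0,0],
    [0,0,0],
    [0,0,0],
    [0,0,0],
    [0,0,0],
    [0,0,0],
    [0,0,0],
    [0,0,0],
    [0,0,0],
    [0,0,0],
  ],
  claw=[0.42,0.38,0.3,0.15,0,0,0,0,0,0],
)

```text
t: 43.4
tcp_pos: [369.2, 326.1, 248.4]
tool_rot: [-0.0, 0.434, 0.901, -0.0]
ft_force: [1.4, 0.1, -1.0]
width: 85.1
grasp_force: 0.0
```

send_rows(
  xyz=[
    [0,0,-0.06],
    [0,0,-0.02],
    [0,0,0],
    [0,0,0],
    [0,0,0],
  ],
  delta_rot=[
    [0,0,0],
    [0,0,0],
    [0,0,0],
    [0,0,0],
    [0,0,0],
  ],
  claw=[0,0,0,0,0],
)

```text
t: 43.9
tcp_pos: [369.4, 325.7, 285.0]
tool_rot: [-0.001, 0.434, 0.901, -0.001]
ft_force: [-1.2, 0.2, -0.2]
width: 84.8
grasp_force: 0.0
```

```bash
python3 -c "
from h import *
c=eyes.get_calibration('wrist'); im=eyes.read_camera('wrist'); S=eyes.get_calibration('scene'); s=eyes.read_camera('scene')
def chk(n,c,im,box,z):
    # white top/plinth mask & brown block mask in box
    u0,v0,u1,v1=box; h=cv2.cvtColor(im,cv2.COLOR_BGR2HSV)[v0:v1,u0:u1]
    w=((h[...,1]<45)&(h[...,2]>135)).astype(np.uint8); b=((h[...,0]<15)&(h[...,1]>100)).astype(np.uint8)
    for k,m in (('white',w),('brown',b)):
        q=max(cv2.findContours(m,0,2)[0],key=cv2.contourArea)[:,0]+[u0,v0]; print(n,k,cv2.contourArea(q),q.min(0),q.max(0),[q[np.argmax(q@np.array(d))].tolist() for d in ((-1,-1),(1,-1),(1,1),(-1,1))], cv2.minAreaRect(q))
def pr(n,c):
    P=np.array([371.4,324.8,0,-.115]); a=np.pi/8+np.arange(8)*np.pi/4; R=24.5/np.cos(np.pi/8); O=np.c_[R*np.cos(a),R*np.sin(a),0*a+153]
    for t,M in (('blk',sq(100,z=45)),('plt',sq(60,z=69)),('oct',O)): q=proj(c,pose(P,M)); print(n,t,q.round(0).astype(int).tolist(),q.min(0).round(),q.max(0).round())
pr('wrist',c); chk('wrist',c,im,(225,90,345,230),0); pr('scene',S); chk('scene',s and 0 or S,s,(372,125,432,215),0) if 0 else chk('scene',S,s,(372,125,432,215),0)
"
```

```text
wrist blk [[339, 179], [280, 117], [221, 178], [280, 233]] [221. 117.] [339. 233.]
wrist plt [[318, 183], [280, 145], [243, 183], [280, 218]] [243. 145.] [318. 218.]
wrist oct [[307, 215], [308, 193], [292, 177], [268, 177], [252, 193], [253, 215], [269, 230], [291, 230]] [252. 177.] [308. 230.]
wrist white 12814.0 [225  90] [344 229] [[225, 90], [344, 90], [343, 221], [225, 229]] ((284.5, 159.5), (139.0, 119.0), 90.0)
wrist brown 2934.0 [225 117] [338 204] [[280, 117], [300, 135], [335, 180], [225, 177]] ((281.2500305175781, 174.75), (83.43859100341797, 82.73149108886719), 45.0)
scene blk [[422, 200], [417, 173], [381, 172], [384, 199]] [381. 172.] [422. 200.]
scene plt [[415, 188], [413, 172], [390, 171], [392, 187]] [390. 171.] [415. 188.]
scene oct [[414, 163], [419, 159], [418, 153], [411, 149], [403, 149], [398, 153], [399, 158], [405, 162]] [398. 149.] [419. 163.]
scene white 159.0 [399 150] [417 162] [[399, 153], [417, 154], [414, 162], [400, 158]] ((408.0, 156.0), (12.0, 18.0), 90.0)
scene brown 679.0 [381 173] [422 210] [[382, 173], [417, 174], [418, 210], [383, 208]] ((401.45013427734375, 191.44654846191406), (41.66489791870117, 35.944156646728516), 1.9749338626861572)
```

```bash
python3 -c "
from workcell import job_done
print(job_done())"
```

```text
the job is handed in; nothing more can be done
None
```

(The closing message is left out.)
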